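# Load a cast into the light-curing stand and bolt it in

### The arm

A 6-joint arm with a two-finger parallel gripper is mounted at the origin on a cart in front of the work surface, level with it; the furniture and walls round the work are solid. World frame = base frame: x ahead of the robot, y to its left, z up, the work surface at z = 0. Lengths are in mm, angles in rad, forces in N, time in s.
With the tool pointing down it reaches from about 400 to 925 mm from the base axis. Payload 12.5 kg.
Tool frame: the origin (TCP) lies between the finger pads; the fingertips stand env.tip_extent ahead of it and the grasp point (between the pads) lies 11 mm behind it (env.tip_extent is the distance from the TCP to the fingertips, in mm); z points along the fingers, y is the line along which they close (so a half turn about z gives the same grasp; the last joint's range is limited). The gripper opens to 95 mm and grips with 3 to 60 N. Pads are 20 mm wide; open, the fingers measure 119 mm over their backs; the gripper's body (75 mm by 180 mm) begins 59 mm behind the grasp point.
Start: joints at [-1.296, 0.491, 1.559, -0, 1.092, -0.106], TCP at [232.313, -580.238, 222.661] pointing down, gripper open.
Joint ranges: [-3.1, 3.1], [-0.84, 2.19], [0.05, 2.79], [-1.13, 4.28], [0.06, 2.93], [-2.69, 2.69]. Speed limits (rad/s): [2.22, 2.22, 2.79, 3.14, 3.14, 3.14].

### API

Orientations are given as [roll, pitch, yaw] about the fixed x, y, z axes, in that order (R = Rz(yaw) Ry(pitch) Rx(roll)).
In Python, from cell import env gives the robot as it stands.
- The arm moves only by the tool carry_out, never from a script. Its argument "motion" is a list of rows, each a list of 5 numbers: the shift along the tool's x, y, z in mm, then the turn about the tool's z in degrees, then the closure, from 0 (fully open) to 1 (shut). A call has 1 to 12 rows; each row shifts and turns the commanded pose from where the row before left it, along the tool's axes as they then stand; what a row does not reach is not made up. A row lasts 1/10 s, in which the tool goes at most 50 mm and 8.59 degrees, less where a joint would pass 70% of its speed; a pose out of reach is approached as far as the arm can. A call with a gripper value outside its range is refused whole. The fingers move at their own pace and stop on an object; the grip force is fixed at half the most. Time passes only in rows, so rows that do not move let the fingers close. It gives the time, the measured TCP pose, the force, the opening and the grip force at its end, in the units of the state.
- env.state(): the state, without advancing time (a new reading comes with each control period).
- env.read_camera(name): name is "scene" or "top" or "wrist"; returns a dict with "color" (400x640x3 uint8, red, green, blue), "K" (3x3 intrinsics, pixels), "dist" ([k1, k2, p1, p2, k3] as OpenCV has them; the pictures are not rectified), "R" (3x3) and "t" (3): a world point X has camera coordinates R X + t; the wrist camera has in their place "hand_eye" (4x4, takes a point from camera to tool coordinates, whose origin is the TCP and whose axes are the flange's). Camera axes: x right, y down, z forward; pixel columns grow to the right and rows downward; lengths in mm; the calibration is good to about 2 mm. A picture is of the moment at which its call begins: read the wrist's pose just before it. There is no depth.
- env.job_done(): hands the job in; it is judged then, once.
The state is a dict: "t": time; "joints": joint angles; "qvel": joint speeds; "tau": joint torques, N m; "eef_pos": TCP position; "tcp_rot": TCP orientation; "ft_force": force on the tool from outside, world axes, zero at the start; "moment": the same for the moment, N m; "opening": opening from 0.0 (shut) to 1.0 (fully open); "grip_force": force on a finger pad.
Only numpy, scipy, OpenCV 4.12 (cv2) and the standard library are available. Lean on these libraries where they do the work, as an engineer would, in place of code of your own. Each camera call takes 0.05 s, during which the arm holds its last target. There are 200 camera calls.

### The job

Put the white plaster cast into the light-curing stand: set it down, without dropping it, centred and square on the dark pad under the lamp hood, the front of its tooth arch facing out towards the bolt, and let go of it. Then slide the red-knobbed bolt across in front of the cast, fully home into the brass keeper. Leave the other things on the bench where they are.

Things in the scene. Friction and masses are not known exactly. Their poses are not given: they have to be found in the camera images.
- white_cast: white plaster jaw cast, 56 (x) x 60 (y) x 28 (z) mm, 0.085 kg, loose on the bench; origin at the centre of its underside, z up. The front of the tooth arch points along its -x. Its base is 17 mm tall with nearly parallel sides at y = +-30 mm: grasp across y, low down
- pad (a point): centre of the top of the dark square pad (70 x 72 mm) of the white light-curing stand, 6.5 mm above the bench: the cast's place. -x points out of the stand's open front, z up, y to the left seen from the robot. In this frame (mm): bolt along y at x -43, 14 up; its barrel y -180..-38, 24 wide, 21 high; keeper y 40..58, 23 high; steel back stop y -18..18, 13 high, from x 40
- hood_edge (a point): middle of the lower front edge of the stand's lamp hood, 197 mm above the pad and 15 mm in front of its centre; axes as the pad's. The hood reaches 75 mm each way along y and back to the panel at x = 79 mm behind the pad's centre, so a vertical tool cannot stand over the pad: lean it 25 to 35 degrees, upper end out of the front (towards -x)
- bolt (a joint): how far the steel bolt (9 mm bar) is pushed along the stand's +y towards the keeper, m: 0 fully drawn, it stays where it is left (friction about 3 N); 0.093 its tip enters the keeper, 0.108 fully home at the stop
- bolt_knob (a point): middle of the bolt's red knob: a cylinder of 15 mm diameter, 34 mm long (17 mm each way from this point), moving with the bolt. Axes as those of the pad. Its axis leans 25 degrees from vertical towards -x (out of the front); grasp it across y, tool along its axis, or push it along +y. At bolt = 0 it stands 165 mm to the -y side of the pad's centre
- keeper (a point): middle of the brass keeper's mouth on the +y side of the pad; axes as those of the pad
- orange_cast: orange plaster jaw cast on a clear plastic base, 56x66x40 mm, loose bystander; origin at the centre of its underside, z up
- jar: white powder jar with white cap, 48 mm across, 58 tall, loose bystander; origin at underside centre
- bottle: small dropper bottle with black cap, 26 mm across, 73 tall, loose bystander; origin at underside centre
- burs: wooden block with small coloured burs, 40x64x38 mm, loose bystander; origin at underside centre
- sliding_calliper: flat metal calliper, 36x120x8 mm, long side along its y, loose bystander; origin at underside centre
- wax: stack of red wax sheets, 156x86x10 mm, long side along its x, loose bystander; origin at underside centre
- cast_front (a point): front of the white cast's tooth arch, 26 mm along -x from its origin, 20 mm up
There are look-alikes about, which are no part of the job. What is shaped like the white_cast but pink is not meant.

How it is judged (in metres and radians):
On the way, in this order (a step that is already met when the one before it is completed fails the run):
1. the white cast stands on the pad, let go, with the bolt still drawn back (x of white_cast in the frame of pad between -0.01 and 0.01 m and y of white_cast in the frame of pad between -0.012 and 0.012 m and z of white_cast in the frame of pad between -0.004 and 0.004 m and angle between white_cast's own z axis and vertical below 0.08 rad and angle between the x axis of white_cast and the x axis of pad, either way round below 0.26 rad and contact force between the fingers and white_cast below 0.2 N and linear speed of white_cast below 0.02 m/s and value of joint bolt below 0.03 m and x of cast_front in the frame of pad below 0 m), for 0.2 s.
2. the bolt is slid home into the keeper (value of joint bolt above 0.102 m), for 0.2 s.
At the end, for the whole second after the job is handed in: The white cast stands upright and at rest on the pad, within 10 mm (in and out) and 12 mm (sideways) of its centre, square within 15 degrees, and let go; the bolt is in the keeper, within 6 mm of its stop. The front of its arch points out towards the bolt (x of white_cast in the frame of pad between -0.01 and 0.01 m and y of white_cast in the frame of pad between -0.012 and 0.012 m and z of white_cast in the frame of pad between -0.004 and 0.004 m and angle between white_cast's own z axis and vertical below 0.08 rad and angle between the x axis of white_cast and the x axis of pad, either way round below 0.26 rad and contact force between the fingers and white_cast below 0.2 N and linear speed of white_cast below 0.02 m/s and value of joint bolt above 0.102 m and x of cast_front in the frame of pad below 0 m); the robot touches nothing.
It fails at once if the white cast is dropped over the pad from more than 15 mm (contact force between anything else and white_cast below 0.02 N and horizontal distance between white_cast and pad below 0.05 m and z of white_cast in the frame of pad above 0.015 m).
It fails at once if a bystander is moved more than 30 mm (distance of any of orange_cast, jar, bottle, burs, sliding_calliper, wax from where it was at the start of the episode above 0.03 m).
It also fails if it takes over 48 s, if anything falls off the work surface, if the arm or the gripper's body presses on something with over 40 N, if the wrist force passes 120 N, or if a joint passes its speed limit or range.

## Working session

There is one attempt and no reset: what is moved stays moved. The work goes in short steps, Python scripts to look and compute and a tool call to move; the robot and the scene stay as the last step left them, time stands still between calls to the robot, and variables do not carry over. Pictures are saved under pics/ and viewed, at most 10 in all, crops included, and the job is handed in when it is done.

Besides the shell and the picture viewer there is one more tool, called after ">>>" by a JSON object that holds its "op" and its "data". carry_out: Moves the arm, as the interface text tells. Its arguments: {"type":"object","properties":{"motion":{"type":"array"}},"required":["motion"]}

```bash
ls; mkdir -p pics; python3 - <<'E'
from cell import env
import cv2,pickle,numpy as np
np.set_printoptions(precision=3,suppress=True)
print(env.state(), env.tip_extent)
for n in ("scene","top"):
    c=env.read_camera(n); pickle.dump(c,open(f"pics/{n}0.pkl","wb"))
    cv2.imwrite(f"pics/{n}0.png",c["color"][:,:,::-1])
    print(n,c["K"],c["dist"],c["R"],c["t"])
a=[cv2.imread(f"pics/{n}0.png") for n in("scene","top")]
E
```

```text
pics
{'t': 0.0, 'joints': array([-1.296,  0.492,  1.559, -0.   ,  1.092, -0.106]), 'qvel': array([-0.001, -0.001,  0.001,  0.001,  0.   ,  0.   ]), 'tau': array([  0.001, -61.265, -25.817,   0.069,   0.048,  -0.   ]), 'eef_pos': array([ 232.234, -580.   ,  222.059]), 'tcp_rot': array([-3.14 , -0.   ,  0.381]), 'ft_force': array([ 0.443,  0.347, -0.237]), 'moment': array([-0.042,  0.016,  0.016]), 'grip_force': 0.0, 'opening': 0.9971117685015881} 8.0
scene [[424.085   0.    320.249]
 [  0.    424.085 200.038]
 [  0.      0.      1.   ]] [0.023 0.    0.    0.    0.   ] [[-0.831 -0.557 -0.01 ]
 [-0.293  0.453 -0.842]
 [ 0.473 -0.696 -0.54 ]] [344.652 341.846 834.637]
top [[417.968   0.    322.925]
 [  0.    417.968 195.977]
 [  0.      0.      1.   ]] [-0.022  0.     0.     0.     0.   ] [[ 0.01  -1.     0.018]
 [-0.994 -0.012 -0.11 ]
 [ 0.11  -0.017 -0.994]] [-155.319  533.62  1340.942]
```

View pics/scene0.png

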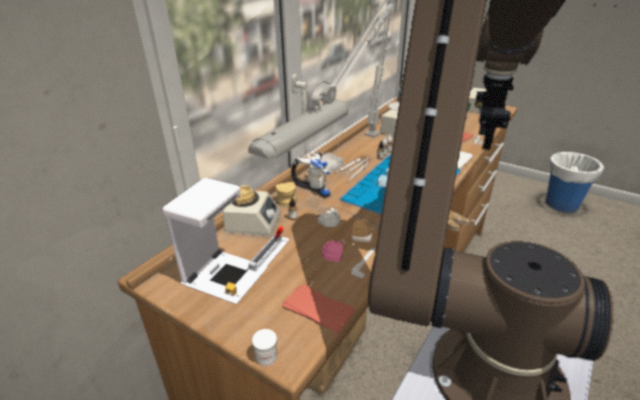

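View pics/top0.png

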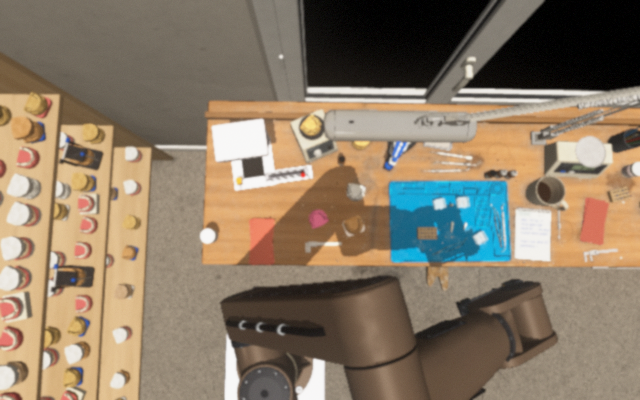

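The scene picture shows the stand at (215,240) and a white cast at (330,215). In the top picture the stand is at (255,155), its bolt at (285,177) with the red knob near (303,174).

Candidates for the cast in the top picture:
- whitish cast at (355,190)
- pink look-alike at (318,218)
- orange cast at (352,225)
- small white things on the blue mat at (439,203), (463,202) and (480,237)

I choose (355,190) and check it in a close crop.

```bash
cat > h.py <<'E'
from cell import env
import cv2,pickle,numpy as np
from scipy.spatial.transform import Rotation as Ro
np.set_printoptions(precision=3,suppress=True)
def save(c,n):
    pickle.dump(c,open(f"pics/{n}.pkl","wb")); cv2.imwrite(f"pics/{n}.png",c["color"][:,:,::-1])
def load(n): return pickle.load(open(f"pics/{n}.pkl","rb"))
def wrist():
    s=env.state(); c=env.read_camera("wrist")
    T=np.eye(4); T[:3,:3]=Ro.from_euler("xyz",s["tcp_rot"]).as_matrix(); T[:3,3]=s["eef_pos"]
    M=np.linalg.inv(T@np.array(c["hand_eye"])); c["R"]=M[:3,:3]; c["t"]=M[:3,3]; return c
def ray(c,uv):
    n=cv2.undistortPoints(np.array(uv,float).reshape(-1,1,2),c["K"],np.array(c["dist"]))[:,0]
    d=np.c_[n,np.ones(len(n))]@c["R"]; return -c["R"].T@c["t"],d
def onz(c,uv,z):
    o,d=ray(c,uv); return o+d*((z-o[2])/d[:,2])[:,None]
def proj(c,X):
    return cv2.projectPoints(np.array(X,float).reshape(-1,1,3),cv2.Rodrigues(c["R"])[0],np.array(c["t"],float),c["K"],np.array(c["dist"]))[0][:,0]
def tri(c1,u1,c2,u2):
    o1,d1=ray(c1,u1);o2,d2=ray(c2,u2);d1,d2=d1[0],d2[0]
    s=np.linalg.lstsq(np.c_[d1,-d2],o2-o1,rcond=None)[0]
    a,b=o1+s[0]*d1,o2+s[1]*d2; return (a+b)/2,np.linalg.norm(a-b)
E
python3 - <<'E'
from h import *
t=load("top0");s=load("scene0")
print(onz(t,[[355,190],[318,218],[352,225],[255,167],[303,174],[210,235]],15))
print(tri(t,[[355,190]],s,[[330,215]]))
f=lambda c,x,y,w,h,k:cv2.resize(c["color"][y:y+h,x:x+w,::-1],None,fx=k,fy=k,interpolation=cv2.INTER_CUBIC)
a=f(t,200,110,190,140,4)
cv2.imwrite("pics/crop1.png",a)
E
```

```text
[[ 558.481 -256.146   15.   ]
 [ 463.788 -134.004   15.   ]
 [ 441.956 -246.461   15.   ]
 [ 631.636   78.294   15.   ]
 [ 610.091  -82.232   15.   ]
 [ 403.913  219.149   15.   ]]
(array([ 555.198, -256.9  ,   21.699]), np.float64(5.59297194920138))
```

View pics/crop1.png

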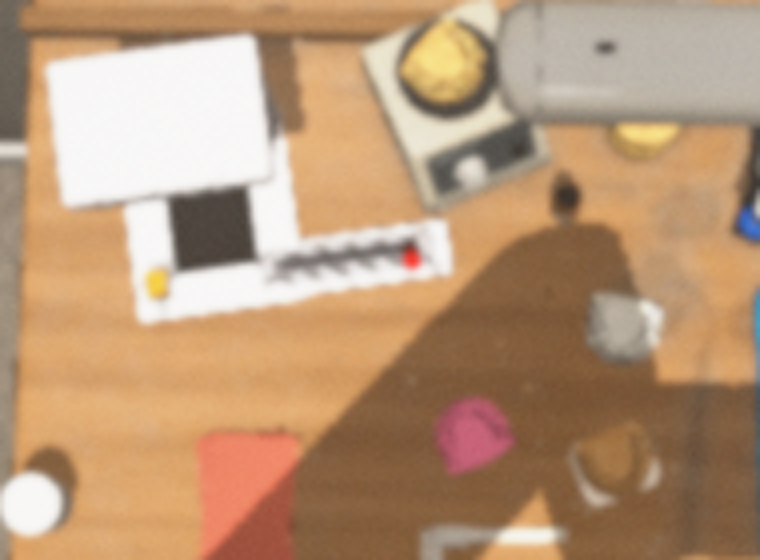

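The crop shows the white cast at crop (622,325), which is top-image (355.5,191): grey-white, arch-shaped, and lying partly in shadow. The pink one is at (475,435), the orange cast on its clear base at (612,465), the stand's pad at (212,228), the red knob at (412,258) and the keeper at (157,283). I'll move the wrist over the cast for a close look.

>>> {"op": "carry_out", "data": {"motion": [[35, -15, 0, 0, 0], [35, -15, 0, 0, 0], [35, -15, 0, 0, 0], [35, -15, 0, 0, 0], [35, -15, 0, 0, 0], [35, -15, 0, 0, 0], [35, -15, 0, 0, 0], [35, -15, 0, 0, 0], [35, -15, 0, 0, 0], [30, -15, 0, 0, 0], [0, 0, 0, 0, 0]]}}

```text
t: 1.2
eef_pos: [498.7, -310.0, 222.3]
tcp_rot: [-3.141, -0.0, 0.384]
ft_force: [0.1, -0.3, -0.2]
opening: 0.995
grip_force: 0.0
```

```bash
python3 - <<'E'
from h import *
c=wrist(); save(c,"w1"); s=env.state(); print(s["t"],s["eef_pos"],s["tcp_rot"]); print(c["hand_eye"],c["K"],c["dist"])
print(proj(c,[[556,-256,10]]))
E
```

```text
1.25 [ 497.67  -311.36   222.303] [-3.141  0.     0.384]
[[   0.001   -0.961   -0.277   76.345]
 [   1.       0.       0.      -0.456]
 [  -0.      -0.277    0.961 -162.447]
 [   0.       0.       0.       1.   ]] [[339.664   0.    320.448]
 [  0.    339.664 200.44 ]
 [  0.      0.      1.   ]] [-0.01  0.    0.    0.    0.  ]
[[294.042 105.639]]
```

View pics/w1.png

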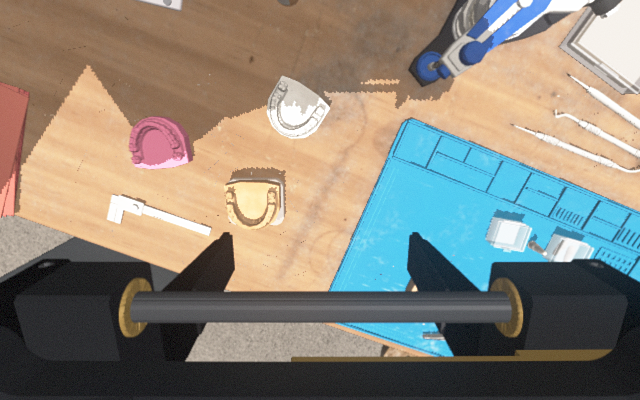

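The wrist view shows the white cast at (297,108), its straight heel edge running from (283,77) to (328,97) and its arch front towards the lower left. So its front already points roughly to world -x. The pink cast is at (160,143), the orange one at (253,200) and the calliper at (160,215).

The rows cannot lean the tool. I'll try to get the lean at the arm's reach limit, with the arm pointing along the stand's axis, starting with a raise and a turn.

>>> {"op": "carry_out", "data": {"motion": [[0, 0, -25, -8.5, 0], [0, 0, -25, -8.5, 0], [0, 0, -25, -8.5, 0], [0, 0, -25, -8.5, 0], [0, 0, -25, -8.5, 0], [0, 0, -25, -8.5, 0], [0, 0, -25, -8.5, 0], [0, 0, -25, -8.5, 0], [0, 0, -25, -8.5, 0], [0, 0, -25, -8.5, 0], [0, 0, 0, -8.5, 0], [0, 0, 0, -8.5, 0]]}}

```text
t: 2.45
eef_pos: [496.1, -313.8, 473.1]
tcp_rot: [3.142, 0.001, 2.166]
ft_force: [0.1, -0.3, 0.0]
opening: 0.999
grip_force: 0.0
```

```bash
python3 - <<'E'
from h import *
s=env.state(); print(s["t"],s["eef_pos"],s["tcp_rot"],s["joints"])
t=load("top0");c=load("scene0")
print(tri(t,[[330,125]],c,[[252,150]]))
E
```

```text
2.45 [ 496.102 -313.752  473.139] [3.142 0.001 2.166] [-0.676  0.294  1.223 -0.     1.623 -1.271]
(array([ 727.787, -156.632,  229.419]), np.float64(24.165531134063347))
```

>>> {"op": "carry_out", "data": {"motion": [[0, 0, 0, -8.5, 0], [0, 0, 0, -8.5, 0], [0, 0, 0, -8.5, 0], [0, 0, 0, -8.5, 0], [0, 0, 0, -8.5, 0], [0, 0, 0, -8.5, 0], [0, 0, 0, -8.5, 0], [0, 0, 0, -2, 0], [-5, 45, 0, 0, 0], [-5, 45, 0, 0, 0], [-5, 45, 0, 0, 0], [-5, 45, 0, 0, 0]]}}

```text
t: 3.65
eef_pos: [499.3, -131.1, 472.4]
tcp_rot: [-3.142, -0.0, -3.05]
ft_force: [-0.2, 0.0, -0.3]
opening: 1.0
grip_force: 0.0
```

>>> {"op": "carry_out", "data": {"motion": [[-5, 45, -40, 0, 0], [-5, 45, -40, 0, 0], [-5, 45, -40, 0, 0], [-5, 45, -40, 0, 0], [0, 0, -40, 0, 0], [0, 0, -40, 0, 0], [0, 0, -40, 0, 0], [0, 0, -40, 0, 0]]}}

```text
t: 4.45
eef_pos: [502.1, 17.4, 761.3]
tcp_rot: [-3.141, 0.002, -3.05]
ft_force: [-0.3, -0.1, 1.0]
opening: 1.0
grip_force: 0.0
```

```bash
python3 - <<'E'
from h import *
s=env.state(); print(s["t"],s["eef_pos"],s["tcp_rot"],s["joints"])
E
```

```text
4.45 [502.133  17.394 761.266] [-3.141  0.002 -3.05 ] [-0.097  0.324  0.424 -0.     2.392 -1.76 ]
```

>>> {"op": "carry_out", "data": {"motion": [[0, 35, 0, 0, 0], [0, 35, 0, 0, 0], [0, 0, -30, 0, 0], [0, 0, -30, 0, 0], [0, 0, -30, 0, 0], [0, 0, -30, 0, 0]]}}

```text
t: 5.05
eef_pos: [467.5, 81.7, 815.9]
tcp_rot: [3.14, 0.025, -3.05]
ft_force: [-0.6, 0.2, 0.9]
opening: 0.998
grip_force: 0.0
```

```bash
python3 - <<'E'
from h import *
s=env.state(); print(s["t"],s["eef_pos"],s["tcp_rot"],s["joints"])
E
```

```text
5.05 [467.533  81.677 815.906] [ 3.14   0.025 -3.05 ] [ 0.032  0.42   0.048  0.007  2.649 -1.625]
```

>>> {"op": "carry_out", "data": {"motion": [[-30, 0, 0, 0, 0], [-30, 0, 0, 0, 0], [-30, 0, 0, 0, 0], [-30, 0, 0, 0, 0]]}}

```text
t: 5.45
eef_pos: [557.4, 88.3, 766.4]
tcp_rot: [3.138, 0.048, -3.049]
ft_force: [-0.9, -0.8, 0.1]
opening: 1.001
grip_force: 0.0
```

```bash
python3 - <<'E'
from h import *
s=env.state(); print(s["t"],s["eef_pos"],s["tcp_rot"],s["joints"])
E
```

```text
5.45 [557.443  88.334 766.443] [ 3.138  0.048 -3.049] [ 0.037  0.519  0.047  0.01   2.528 -1.617]
```

>>> {"op": "carry_out", "data": {"motion": [[-30, 0, -38, 0, 0], [-30, 0, -38, 0, 0], [-30, 0, -38, 0, 0], [-30, 0, -38, 0, 0], [-30, 0, -38, 0, 0], [-30, 0, -38, 0, 0]]}}

```text
t: 6.05
eef_pos: [568.0, 80.2, 784.6]
tcp_rot: [3.131, 0.17, -3.05]
ft_force: [-0.3, 1.1, 0.0]
opening: 0.996
grip_force: 0.0
```

```bash
python3 - <<'E'
from h import *
s=env.state(); print(s["t"],s["eef_pos"],s["tcp_rot"],s["joints"])
E
```

```text
6.05 [567.977  80.207 784.608] [ 3.131  0.17  -3.05 ] [ 0.014  0.491  0.048  0.036  2.434 -1.62 ]
```

>>> {"op": "carry_out", "data": {"motion": [[-30, 0, -38, 0, 0], [-30, 0, -38, 0, 0], [-30, 0, -38, 0, 0], [-30, 0, -38, 0, 0], [-30, 0, -38, 0, 0], [-30, 0, -38, 0, 0], [-30, 0, -38, 0, 0], [-30, 0, -38, 0, 0], [-30, 0, -38, 0, 0], [-30, 0, -38, 0, 0]]}}

```text
t: 7.05
eef_pos: [545.3, 65.1, 845.7]
tcp_rot: [3.122, 0.39, -3.053]
ft_force: [-0.3, -0.3, 0.7]
opening: 1.001
grip_force: 0.0
```

```bash
cat >> h.py <<'E'
def st():
    s=env.state(); R=Ro.from_euler("xyz",s["tcp_rot"]).as_matrix(); z=R[:,2]
    print("t",s["t"],"p",s["eef_pos"],"lean",np.degrees(np.arccos(-z[2])),"az",np.degrees(np.arctan2(z[1],z[0])),"ytool az/elev",np.degrees(np.arctan2(R[1,1],R[0,1])),np.degrees(np.arcsin(R[2,1])),"q",s["joints"],"f",s["ft_force"],"op",s["opening"],s["grip_force"])
    return s,R
E
python3 - <<'E'
from h import *
st()
E
```

```text
t 7.05 p [545.326  65.051 845.726] lean 22.389606882771062 az 8.070515056128832 ytool az/elev 95.49802113248 1.0592828862555022 q [-0.034  0.398  0.048  0.089  2.308 -1.624] f [-0.309 -0.318  0.735] op 1.0008972424167633 0.0
```

>>> {"op": "carry_out", "data": {"motion": [[-30, 0, -38, 0, 0], [-30, 0, -38, 0, 0], [-30, 0, -38, 0, 0]]}}

```text
t: 7.35
eef_pos: [528.0, 60.0, 869.9]
tcp_rot: [3.119, 0.46, -3.055]
ft_force: [0.2, -0.2, -0.0]
opening: 0.998
grip_force: 0.0
```

```bash
python3 - <<'E'
from h import *
st()
t=load("top0");w=load("w1")
# cast contour in the wrist view, rays onto base plane z~8
im=w["color"]; hsv=cv2.cvtColor(im,cv2.COLOR_RGB2HSV)
m=((hsv[...,1]<60)&(hsv[...,2]>110)).astype(np.uint8); m2=np.zeros_like(m); m2[70:145,255:340]=m[70:145,255:340]
m2=cv2.morphologyEx(m2,cv2.MORPH_OPEN,np.ones((3,3)))
k=max(cv2.findContours(m2,0,1)[0],key=cv2.contourArea); print("area",cv2.contourArea(k))
P=onz(w,k.reshape(-1,2),10)[:,:2]; h=cv2.convexHull(P.astype(np.float32)).reshape(-1,2)
print(cv2.minAreaRect(h)); print(cv2.approxPolyDP(h.reshape(-1,1,2),4,True).reshape(-1,2)); M=cv2.moments(h.reshape(-1,1,2)); print(M["m10"]/M["m00"],M["m01"]/M["m00"])
# pad dark quad in top view
im=t["color"]; g=im.max(2); m=np.zeros_like(g); m[154:182,236:268]=(g[154:182,236:268]<75)
k=max(cv2.findContours(m,0,1)[0],key=cv2.contourArea); print(cv2.contourArea(k),cv2.minAreaRect(onz(t,k.reshape(-1,2),6.5)[:,:2].astype(np.float32)))
print(onz(t,k.reshape(-1,2),6.5)[:,:2].min(0),onz(t,cv2.approxPolyDP(k,3,True).reshape(-1,2),6.5)[:,:2])
E
```

```text
t 7.35 p [528.006  60.027 869.858] lean 26.386912022630085 az 7.9048344995937025 ytool az/elev 95.55058688724455 1.167498201549383 q [-0.054  0.359  0.048  0.112  2.278 -1.624] f [ 0.25  -0.203 -0.02 ] op 0.9979338262454192 0.0
area 2666.0
((550.6959838867188, -258.30780029296875), (61.31526184082031, 56.98884201049805), 79.48699188232422)
[[ 578.719 -232.833]
 [ 552.96  -227.684]
 [ 531.969 -236.322]
 [ 522.681 -255.824]
 [ 529.663 -278.805]
 [ 542.518 -287.736]
 [ 569.613 -290.607]
 [ 580.608 -253.288]]
552.8863528980607 -258.7130335263173
0.0 ((609.152587890625, 95.60089111328125), (0.0, 0.0), 0.0)
[609.153  95.601] [[609.153  95.601]]
```

>>> {"op": "carry_out", "data": {"motion": [[-30, 0, -38, 0, 0], [-30, 0, -38, 0, 0], [0, 0, 0, 0, 0]]}}

```text
t: 7.65
eef_pos: [512.4, 56.5, 887.9]
tcp_rot: [3.118, 0.509, -3.056]
ft_force: [-0.4, -0.4, -0.0]
opening: 1.0
grip_force: 0.0
```

```bash
cat >> h.py <<'E'
def to(*pts):
    s,R=st(); p=s["eef_pos"]
    for q in pts:
        print("to",q,"tool shift",R.T@(np.array(q,float)-p)); p=np.array(q,float)
E
python3 - <<'E'
from h import *
to((480,70,640),(480,70,165))
E
```

```text
t 7.65 p [512.424  56.528 887.873] lean 29.19765930416565 az 7.723151891223898 ytool az/elev 95.56738800129322 1.2042385637329633 q [-0.07   0.329  0.048  0.129  2.26  -1.625] f [-0.352 -0.412 -0.023] op 0.9995069480694644 0.0
to (480, 70, 640) tool shift [148.012  11.341 201.588]
to (480, 70, 165) tool shift [231.501  -9.983 414.647]
```

>>> {"op": "carry_out", "data": {"motion": [[25, 0, 41, 0, 0], [25, 0, 41, 0, 0], [25, 0, 41, 0, 0], [25, 0, 41, 0, 0], [25, 0, 41, 0, 0], [25, 0, 41, 0, 0], [25, 0, 41, 0, 0], [25, 0, 41, 0, 0], [25, 0, 41, 0, 0], [25, 0, 41, 0, 0], [25, 0, 41, 0, 0], [25, 0, 41, 0, 0]]}}

```text
t: 8.85
eef_pos: [498.2, 67.6, 389.2]
tcp_rot: [3.113, 0.505, -3.058]
ft_force: [1.7, -0.8, -0.0]
opening: 0.995
grip_force: 0.0
```

>>> {"op": "carry_out", "data": {"motion": [[25, 0, 41, 0, 0], [25, 0, 41, 0, 0], [25, 0, 41, 0, 0], [0, 0, 0, 0, 0], [0, 0, 0, 0, 0]]}}

```text
t: 9.35
eef_pos: [493.1, 70.6, 248.0]
tcp_rot: [3.112, 0.504, -3.058]
ft_force: [-0.4, 0.1, 0.2]
opening: 0.997
grip_force: 0.0
```

```bash
python3 - <<'E'
from h import *
st()
c=wrist(); c["color"]=c["color"].copy(); save(c,"w2")
E
```

```text
t 9.35 p [493.055  70.599 247.96 ] lean 28.936872185533197 az 8.261720520808861 ytool az/elev 95.61896401071651 1.4602654715718533 q [-0.037  0.136  2.14   0.239  0.377 -1.9  ] f [-0.392  0.14   0.172] op 0.9972715464053754 0.0
```

View pics/w2.png

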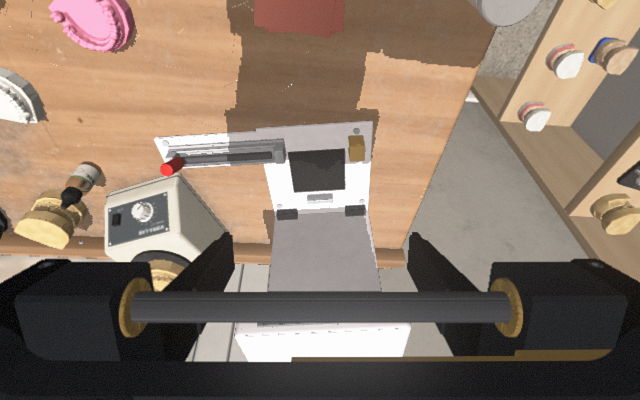

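The picture is upside-down and shows the stand well: pad at (317,171), steel back stop at (320,198), keeper at (356,149), barrel from (175,150) to (283,152), red knob at (173,165), and the hood at the bottom.

```bash
cat > pad.py <<'E'
from h import *
def dark(c,box,z=6.5):
    x0,y0,x1,y1=box; g=c["color"].max(2); m=np.zeros_like(g); m[y0:y1,x0:x1]=(g[y0:y1,x0:x1]<90)
    k=max(cv2.findContours(m,cv2.RETR_EXTERNAL,1)[0],key=cv2.contourArea)
    P=onz(c,k.reshape(-1,2),z)[:,:2].astype(np.float32)
    return cv2.contourArea(k),cv2.boundingRect(k),cv2.minAreaRect(P)
E
python3 - <<'E'
from pad import *
c=load("w2")
print(dark(c,(284,140,352,196)))
g=c["color"].max(2); print(g[170,280:352:3]); print(g[140:200:3,318])
hsv=cv2.cvtColor(c["color"],cv2.COLOR_RGB2HSV)
m=(((hsv[...,0]<8)|(hsv[...,0]>172))&(hsv[...,1]>170)).astype(np.uint8); m[:140]=0;m[185:]=0;m[:,:150]=0;m[:,200:]=0
k=max(cv2.findContours(m,0,1)[0],key=cv2.contourArea); r=cv2.minAreaRect(k); print("knob",r,cv2.contourArea(k)); print(onz(c,[r[0]],30))
m=((hsv[...,0]>12)&(hsv[...,0]<30)&(hsv[...,1]>90)).astype(np.uint8); m[:128]=0;m[168:]=0;m[:,:344]=0;m[:,368:]=0
k=max(cv2.findContours(m,0,1)[0],key=cv2.contourArea); r=cv2.minAreaRect(k); print("keeper",r,cv2.boundingRect(k)); print(onz(c,[r[0]],25))
# cast direction of barrel
print(onz(c,[[175,150],[283,152]],25))
t=load("top0"); hs=t["color"].max(2)[150:185,236:270]; print(hs[::3,::3])
E
```

```text
(2017.5, (288, 149, 57, 43), ((633.96484375, 86.67558288574219), (68.28909301757812, 70.97038269042969), 8.98503589630127))
[253 253 253 255  72  73  71  75  69  76  78  69  75  75  80  70  71  72
  76  70  77  71 255 253]
[190 190 190 189  54  56  65  59  63  66  73  76  77  73  77  75  77 215
 181 159]
knob ((167.0500030517578, 169.15000915527344), (12.332881927490234, 12.649109840393066), 71.56504821777344) 111.5
[[625.481 -97.848  30.   ]]
keeper ((356.5, 147.5), (25.0, 15.0), 90.0) (349, 135, 16, 26)
[[578.92  127.642  25.   ]]
[[599.473 -84.74   25.   ]
 [592.428  41.337  25.   ]]
[[248 249 248 249 248 249 249 248 248 248 244 244]
 [248 249 248 249 249 248 247 248 247 245 239 241]
 [248 246 245 241 234 216 206 175 158 224 237 248]
 [199 200 139 103 100  85  80  82  81 233 249 248]
 [248 247 143  78  76  77  78  78  78 222 248 249]
 [248 248 164  79  80  79  76  76  81 201 248 248]
 [248 249 200  79  79  78  81  76  80 167 248 248]
 [249 249 218  80  77  80  77  75  77 143 246 246]
 [248 247 224  81  76  78  79  79  87 124 218 207]
 [247 235 205 132 160 190 221 231 241 243 232 178]
 [241 246 224 246 248 248 249 248 248 249 226 221]
 [244 232 224 248 248 248 248 248 248 249 247 248]]
```

The pad measures (634, 86.7) with yaw about 8.8°, and the cast is at (551,-258) with yaw about -10°. The lean azimuth of 8° suits the stand. I'll pre-align the cast first: grip it with the tool turned part way, turn back near the bench, then regrip.

```bash
python3 - <<'E'
from h import *
s,R=st()
for a in (9,-3):
    Y=(R@Ro.from_euler("z",a,degrees=True).as_matrix()); y=Y[:,1]; print(a,"y az",np.degrees(np.arctan2(y[1],y[0])),"elev",np.degrees(np.arcsin(y[2])))
to((540,-255,150))
R2=R@Ro.from_euler("z",9,degrees=True).as_matrix()
print("after turn, down to z17:",R2.T@np.array([16,-5,-133]), R2.T@np.array([0,0,1]))
E
```

```text
t 9.4 p [493.633  70.54  249.221] lean 29.100401559458856 az 8.20118484867112 ytool az/elev 95.62023200207682 1.4357772228588448 q [-0.037  0.134  2.139  0.239  0.377 -1.901] f [-0.511  0.296  0.655] op 1.0004930893648494 0.0
9 y az 87.7211055931055 elev 5.781062709020256
-3 y az 98.24207885774226 elev -0.022761685725349798
t 9.4 p [493.633  70.54  249.221] lean 29.100401559458856 az 8.20118484867112 ytool az/elev 95.62023200207682 1.4357772228588448 q [-0.037  0.134  2.139  0.239  0.377 -1.901] f [-0.511  0.296  0.655] op 1.0004930893648494 0.0
to (540, -255, 150) tool shift [  31.726 -330.899   86.431]
after turn, down to z17: [ 48.856 -17.734 123.566] [-0.476  0.101 -0.874]
```

>>> {"op": "carry_out", "data": {"motion": [[4, -41, 11, 0, 0], [4, -41, 11, 0, 0], [4, -41, 11, 0, 0], [4, -41, 11, 0, 0], [4, -41, 11, 0, 0], [4, -41, 11, 0, 0], [4, -41, 11, 0, 0], [4, -41, 10, 0, 0], [0, 0, 0, 6, 0], [0, 0, 0, 0, 0]]}}

```text
t: 10.4
eef_pos: [557.7, -229.5, 184.5]
tcp_rot: [3.086, 0.433, 3.081]
ft_force: [-1.2, 0.1, 0.3]
opening: 1.002
grip_force: 0.0
```

```bash
cat > cast.py <<'E'
from h import *
def cast(c,z=10,guess=(551,-258),w=60,lo=110):
    u=proj(c,[[guess[0],guess[1],z]])[0].astype(int); hsv=cv2.cvtColor(c["color"],cv2.COLOR_RGB2HSV)
    m=((hsv[...,1]<60)&(hsv[...,2]>lo)).astype(np.uint8); b=np.zeros_like(m)
    y0,y1,x0,x1=max(u[1]-w,0),u[1]+w,max(u[0]-w,0),u[0]+w; b[y0:y1,x0:x1]=m[y0:y1,x0:x1]
    b=cv2.morphologyEx(b,cv2.MORPH_OPEN,np.ones((3,3)))
    k=max(cv2.findContours(b,0,1)[0],key=cv2.contourArea); h=cv2.convexHull(k)
    P=onz(c,h.reshape(-1,2),z)[:,:2].astype(np.float32)
    print("px",u,"area",cv2.contourArea(k),cv2.boundingRect(k),cv2.minAreaRect(P)); return k
E
python3 - <<'E'
from cast import *
s,R=st(); c=wrist(); save(c,"w3"); cast(c,z=5); cast(c,z=15)
u=proj(c,[[551,-258,10]])[0].astype(int); x,y=max(u[0]-90,0),max(u[1]-60,0)
cv2.imwrite("pics/w3c.png",cv2.resize(c["color"][y:y+130,x:x+190,::-1],None,fx=4,fy=4,interpolation=cv2.INTER_CUBIC)); print(x,y)
E
```

```text
t 10.4 p [ 557.652 -229.49   184.538] lean 24.98531756413277 az 4.008784897192611 ytool az/elev 87.83140278217179 2.870655439486631 q [-0.619  0.404  1.919  0.55   0.54  -2.577] f [-1.203  0.122  0.291] op 1.0017276292334438 0.0
px [279 102] area 3700.5 (244, 71, 69, 66) ((553.4241333007812, -259.0719299316406), (62.36644744873047, 63.435028076171875), 79.59590911865234)
px [278 107] area 3700.5 (244, 71, 69, 66) ((548.7813110351562, -258.0892333984375), (60.24574279785156, 61.277915954589844), 79.5959701538086)
189 44
```

View pics/w3c.png

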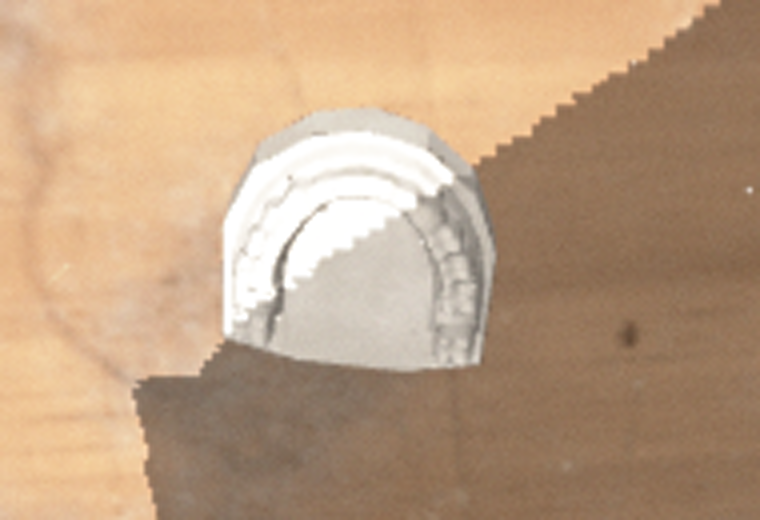

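The crop shows the white cast with its arch front up in the image (towards the robot) and its heel at the bottom. It measures about (552,-258.5) with yaw -10.4°. Joint 6 has run close to its limit here, so the lean is now 25° at azimuth 4°, which is still usable.

```bash
python3 - <<'E'
from h import *
to((559.5,-260,60),(559.5,-260,16))
E
```

```text
t 10.45 p [ 557.35  -228.613  184.31 ] lean 24.962962837899486 az 4.082019832268037 ytool az/elev 88.05459024895369 2.7984945371756864 q [-0.618  0.404  1.921  0.55   0.54  -2.581] f [-0.299  0.542  0.226] op 0.9984426733313315 0.0
to (559.5, -260, 60) tool shift [ 48.552 -37.327 112.66 ]
to (559.5, -260, 16) tool shift [18.445 -2.148 39.89 ]
```

>>> {"op": "carry_out", "data": {"motion": [[16, -12, 37, 0, 0], [16, -12, 37, 0, 0], [16, -13, 38, 0, 0], [0, 0, 0, 0, 0], [0, 0, 0, 0, 0]]}}

```text
t: 10.95
eef_pos: [575.7, -253.7, 79.1]
tcp_rot: [3.101, 0.38, 3.07]
ft_force: [-0.2, -0.1, -0.2]
opening: 1.001
grip_force: 0.0
```

```bash
python3 - <<'E'
from h import *
to((559.5,-260,16))
E
```

```text
t 10.95 p [ 575.659 -253.658   79.147] lean 21.89615668033989 az 2.1688319040863657 ytool az/elev 86.77665185007706 2.1629964704734537 q [-0.616  0.599  1.912  0.635  0.393 -2.686] f [-0.235 -0.052 -0.193] op 1.0006574927123688 0.0
to (559.5, -260, 16) tool shift [37.976 -9.619 52.48 ]
```

```bash
cat > kin.py <<'E'
from h import *
from itertools import product
D=[([-1.296,.492,1.559,0,1.092,-.106],[-3.14,0,.381]),([-.676,.294,1.223,0,1.623,-1.271],[3.142,.001,2.166]),
([-.07,.329,.048,.129,2.26,-1.625],[3.118,.509,-3.056]),([-.037,.136,2.14,.239,.377,-1.9],[3.112,.504,-3.058]),([-.619,.404,1.919,.55,.54,-2.577],[3.086,.433,3.081]),([-.616,.599,1.912,.635,.393,-2.686],[3.101,.38,3.07])]
rot=lambda s,a:Ro.from_euler(s,a)
def fk(q,S): 
    return rot("z",q[0])*rot("y",q[1]+q[2])*rot("z",S[0]*q[3])*rot("y",q[4])*rot("z",S[1]*q[5]+S[2])
best=[]
for a,b in product((1,-1),(1,-1)):
  for c in np.arange(4)*np.pi/2:
    best.append((max((fk(q,(a,b,c)).inv()*rot("xyz",r)).magnitude() for q,r in D),(a,b,c)))
err,S=min(best)
def target(lean,az,yaz):
    l,a=np.radians([lean,az]); z=np.array([np.sin(l)*np.cos(a),np.sin(l)*np.sin(a),-np.cos(l)])
    h=np.array([np.cos(np.radians(yaz)),np.sin(np.radians(yaz)),0]); h[2]=-(h@z)/z[2]; y=h/np.linalg.norm(h)
    return Ro.from_matrix(np.c_[np.cross(y,z),y,z])
def wristq(q0,q12,T):
    M=((rot("z",q0)*rot("y",q12)).inv()*T).as_euler("ZYZ"); return S[0]*M[0],M[1],(M[2]-S[2]+np.pi)%(2*np.pi)*S[1]-np.pi*S[1],
if __name__=="__main__":
    print(err,S)
    for lean in (22,25,28,30):
      for az in (-6,0,4,8):
        print(lean,az,*[np.array(wristq(-.6,q12,target(lean,az,y))) for q12 in (2.4,2.6) for y in (80,86)])
E
python3 kin.py
```

```text
0.00121207660083303 (1, 1, np.float64(1.5707963267948966))
22 -6 [ 0.435  0.436 -2.358] [ 0.435  0.436 -2.471] [ 0.739  0.268 -2.68 ] [ 0.739  0.268 -2.793]
22 0 [ 0.488  0.468 -2.391] [ 0.488  0.468 -2.503] [ 0.782  0.305 -2.706] [ 0.782  0.305 -2.819]
22 4 [ 0.516  0.491 -2.406] [ 0.516  0.491 -2.518] [ 0.799  0.331 -2.713] [ 0.799  0.331 -2.825]
22 8 [ 0.539  0.514 -2.416] [ 0.539  0.514 -2.528] [ 0.809  0.356 -2.712] [ 0.809  0.356 -2.824]
25 -6 [ 0.536  0.404 -2.449] [ 0.536  0.404 -2.565] [ 0.934  0.253 -2.867] [ 0.934  0.253 -2.983]
25 0 [ 0.592  0.442 -2.48 ] [ 0.592  0.442 -2.595] [ 0.956  0.296 -2.869] [ 0.956  0.296 -2.984]
25 4 [ 0.62   0.469 -2.492] [ 0.62   0.469 -2.606] [ 0.961  0.326 -2.86 ] [ 0.961  0.326 -2.975]
25 8 [ 0.641  0.497 -2.498] [ 0.641  0.497 -2.612] [ 0.959  0.355 -2.846] [ 0.959  0.355 -2.96 ]
28 -6 [ 0.653  0.376 -2.555] [ 0.653  0.376 -2.674] [ 1.145  0.248 -3.07 ] [1.145 0.248 3.095]
28 0 [ 0.706  0.421 -2.579] [ 0.706  0.421 -2.697] [ 1.136  0.297 -3.036] [1.136 0.297 3.129]
28 4 [ 0.731  0.452 -2.585] [ 0.731  0.452 -2.702] [ 1.124  0.329 -3.007] [ 1.124  0.329 -3.125]
28 8 [ 0.749  0.484 -2.585] [ 0.749  0.484 -2.701] [ 1.108  0.361 -2.977] [ 1.108  0.361 -3.093]
30 -6 [ 0.739  0.36  -2.634] [ 0.739  0.36  -2.755] [1.286 0.25  3.078] [1.286 0.25  2.957]
30 0 [ 0.788  0.409 -2.65 ] [ 0.788  0.409 -2.77 ] [1.253 0.302 3.139] [1.253 0.302 3.019]
30 4 [ 0.809  0.443 -2.65 ] [ 0.809  0.443 -2.77 ] [ 1.229  0.336 -3.102] [1.229 0.336 3.062]
30 8 [ 0.823  0.478 -2.644] [ 0.823  0.478 -2.762] [ 1.203  0.37  -3.059] [1.203 0.37  3.106]
```

The model shows joint 6 cannot hold the full lean at this bench position. So I'll pick the cast with what lean there is, stage it on the bench in front of the stand (yaw aligned), renew the lean there, and regrip.

>>> {"op": "carry_out", "data": {"motion": [[15, 0, 0, 7, 0], [0, 0, 0, 0, 0]]}}

```text
t: 11.15
eef_pos: [560.7, -252.6, 74.3]
tcp_rot: [3.052, 0.373, 2.936]
ft_force: [0.8, -0.2, 0.6]
opening: 1.003
grip_force: 0.0
```

```bash
python3 - <<'E'
from h import *
to((558,-260,45),(558,-260,17))
E
```

```text
t 11.15 p [ 560.651 -252.635   74.296] lean 21.91970432773966 az 2.0528691706149305 ytool az/elev 80.1093370939642 4.760326740139612 q [-0.631  0.594  1.949  0.689  0.372 -2.632] f [ 0.781 -0.203  0.561] op 1.0026897060672664 0.0
to (558, -260, 45) tool shift [ 11.683 -10.116  26.09 ]
to (558, -260, 17) tool shift [10.191 -2.324 25.976]
```

>>> {"op": "carry_out", "data": {"motion": [[12, -10, 26, 2, 0], [0, 0, 0, 0, 0]]}}

```text
t: 11.35
eef_pos: [560.9, -260.6, 45.8]
tcp_rot: [3.041, 0.361, 2.899]
ft_force: [-0.5, 0.2, -0.4]
opening: 0.997
grip_force: 0.0
```

```bash
python3 - <<'E'
from h import *
to((558,-260,17))
E
```

```text
t 11.35 p [ 560.879 -260.573   45.817] lean 21.445512277268904 az 1.978103336891429 ytool az/elev 78.1441516215736 5.36575960512909 q [-0.64   0.647  1.949  0.762  0.337 -2.686] f [-0.507  0.223 -0.39 ] op 0.9973414699332859 0.0
to (558, -260, 17) tool shift [12.929 -2.725 25.777]
```

>>> {"op": "carry_out", "data": {"motion": [[7, -1, 12, 0, 0], [7, -1, 13, 0, 0], [0, 0, 0, 0, 0]]}}

```text
t: 11.65
eef_pos: [563.6, -258.6, 23.6]
tcp_rot: [3.048, 0.342, 2.899]
ft_force: [0.1, -0.2, -0.2]
opening: 1.001
grip_force: 0.0
```

```bash
python3 - <<'E'
from h import *
to((558,-260,17))
E
```

```text
t 11.65 p [ 563.599 -258.599   23.604] lean 20.31245013057476 az 1.7108761628293574 ytool az/elev 77.8848100527598 5.055150114391713 q [-0.628  0.687  1.944  0.769  0.31  -2.686] f [ 0.11  -0.219 -0.17 ] op 1.0007654108807316 0.0
to (558, -260, 17) tool shift [ 7.019 -3.117  4.236]
```

>>> {"op": "carry_out", "data": {"motion": [[7, -2, 5, 0, 0], [0, 0, 0, 0, 0.5], [0, 0, 0, 0, 0.5], [0, 0, 0, 0, 0.5], [0, 0, 0, 0, 0.5], [0, 0, 0, 0, 0.5]]}}

```text
t: 12.25
eef_pos: [560.9, -259.7, 19.9]
tcp_rot: [3.05, 0.337, 2.895]
ft_force: [0.9, -1.0, -0.3]
opening: 0.637
grip_force: 0.2
```

```bash
python3 - <<'E'
from h import *
to((555,-240,100))
E
```

```text
t 12.25 p [ 560.854 -259.717   19.851] lean 19.98506516275958 az 1.4054952241579188 ytool az/elev 77.60273591229958 4.958888198217794 q [-0.63   0.692  1.947  0.768  0.304 -2.685] f [ 0.894 -0.964 -0.346] op 0.6368696238297753 0.18771995135466568
to (555, -240, 100) tool shift [-16.599  24.861 -77.158]
```

>>> {"op": "carry_out", "data": {"motion": [[0, 0, 0, 0, 1], [0, 0, 0, 0, 1], [0, 0, 0, 0, 1], [-8, 5, -25, 0, 1], [-8, 10, -35, 0, 1], [-2, 15, -30, 0, 1]]}}

```text
t: 12.85
eef_pos: [552.9, -235.7, 113.9]
tcp_rot: [3.05, 0.336, 2.894]
ft_force: [0.1, -0.2, -1.3]
opening: 0.618
grip_force: 29.8
```

```bash
python3 - <<'E'
from h import *
to((535,85,110)); c=wrist(); save(c,"w4")
E
```

```text
t 12.85 p [ 552.932 -235.681  113.924] lean 19.951617383327147 az 1.3274344273863217 ytool az/elev 77.55303565052783 4.939997790123727 q [-0.601  0.515  1.94   0.482  0.445 -2.353] f [ 0.054 -0.151 -1.312] op 0.6179524652555766 29.84278076182818
to (535, 85, 110) tool shift [ 91.855 307.792   0.106]
```

View pics/w4.png

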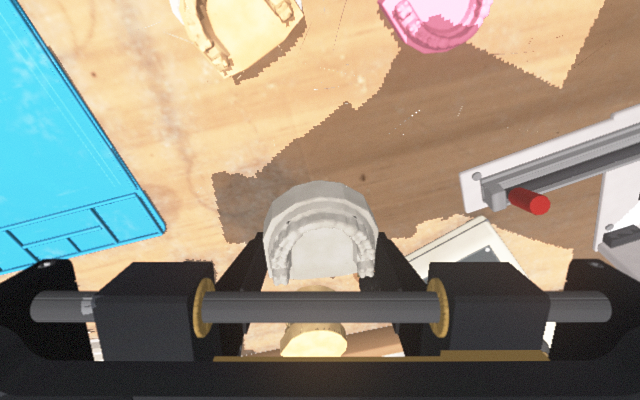

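The cast hangs square between the fingers, its front up in the image. The red knob is visible at (530,200). I'll carry it to the staging spot in front of the stand.

>>> {"op": "carry_out", "data": {"motion": [[11, 38, 0, 0, 1], [11, 38, 0, 0, 1], [12, 39, 0, 0, 1], [12, 39, 0, 0, 1], [12, 39, 0, 0, 1], [12, 39, 0, 0, 1], [11, 38, 0, 0, 1], [11, 38, 0, 0, 1], [0, 0, 0, -6.5, 1], [0, 0, 0, -6.5, 1], [0, 0, 0, -6, 1], [0, 0, 0, 0, 1]]}}

```text
t: 14.1
eef_pos: [534.5, 85.8, 108.9]
tcp_rot: [-3.114, 0.347, -3.034]
ft_force: [1.1, 0.4, -0.7]
opening: 0.616
grip_force: 29.8
```

```bash
python3 - <<'E'
from h import *
to((535,85,40),(535,85,23))
E
```

```text
t 14.1 p [534.465  85.77  108.88 ] lean 19.941979914225794 az 1.472918291164776 ytool az/elev 95.60615195918187 -1.4979940651232644 q [ 0.039  0.454  2.105 -0.02   0.234 -1.615] f [ 1.078  0.43  -0.678] op 0.6163160762668467 29.840818159282207
to (535, 85, 40) tool shift [23.     0.983 64.925]
to (535, 85, 23) tool shift [ 5.781  0.444 15.981]
```

```bash
cat > kin2.py <<'E'
from kin import *
from scipy.optimize import least_squares
DD=[([-1.296,.492,1.559,0,1.092,-.106],[232.2,-580,222.1]),([-.676,.294,1.223,0,1.623,-1.271],[496.1,-313.75,473.1]),([-.07,.329,.048,.129,2.26,-1.625],[512.4,56.5,887.9]),([-.037,.136,2.14,.239,.377,-1.9],[493.06,70.6,247.96]),([-.616,.599,1.912,.635,.393,-2.686],[575.7,-253.7,79.1]),([-.63,.692,1.947,.768,.304,-2.685],[560.85,-259.7,19.85]),([.039,.454,2.105,-.02,.234,-1.615],[534.5,85.8,108.9]),([-.034,.398,.048,.089,2.308,-1.624],[545.3,65.05,845.7]),([.037,.519,.047,.01,2.528,-1.617],[557.4,88.3,766.4])]
def pos(q,v):
    a,h,d,L1,L2,e,Lt=v; t=q[1]+q[2]
    l=[a+L1*np.sin(q[1])+L2*np.sin(t)+e*np.cos(t),d,h+L1*np.cos(q[1])+L2*np.cos(t)-e*np.sin(t)]
    return rot("z",q[0]).apply(l)+fk(q,S).as_matrix()[:,2]*Lt
sol=least_squares(lambda v:np.concatenate([pos(q,v)-p for q,p in DD]),[0,180,60,430,400,0,250]); V=sol.x
def ik(p,T,q0):
    lo=np.array([-3.1,-.84,.05,-1.13,.06,-2.69]);hi=np.array([3.1,2.19,2.79,4.28,2.93,2.69])
    f=lambda q:np.r_[(pos(q,V)-p)/100,(fk(q,S).inv()*T).as_rotvec()*3]
    r=least_squares(f,np.clip(q0,lo+1e-3,hi-1e-3),bounds=(lo,hi)); return r.x,np.linalg.norm(pos(r.x,V)-p),np.degrees((fk(r.x,S).inv()*T).magnitude())
if __name__=="__main__":
    print(V,np.abs(sol.fun).max())
    for name,p in (("pad",[642,88,21]),("padhi",[600,82,60]),("stage",[535,85,16]),("stage2",[555,85,16])):
        for lean,az in ((18,5),(20,1.5),(22,5),(25,5),(28,5),(30,8)):
            for q in ([.05,.6,1.9,0,.3,-1.6],[.05,.6,1.9,3.1,.2,1.5]):
                print(name,lean,az,*ik(np.array(p,float),target(lean,az,96),np.array(q)))
E
python3 kin2.py
```

```text
[  0.194 196.74   65.931 586.589 410.907  43.192 263.723] 0.33257692949655393
pad 18 5 [ 0.027  0.707  1.875  0.077  0.247 -1.721] 2.3163348448802536e-09 2.8942839582795887e-10
pad 18 5 [0.006 0.722 1.997 1.928 0.06  2.69 ] 19.745344842040705 7.637782531377579
pad 20 1.5 [ 0.036  0.705  1.897 -0.017  0.191 -1.629] 1.850354241538325e-11 1.7754405633609412e-12
pad 20 1.5 [0.005 0.718 1.994 1.919 0.06  2.69 ] 15.623745628616442 6.4213717476916035
pad 22 5 [ 0.025  0.704  1.921  0.174  0.136 -1.82 ] 3.815819576998806e-13 2.2661057890696733e-14
pad 22 5 [0.008 0.715 1.991 1.93  0.06  2.69 ] 11.347871983881241 4.507867631255936
pad 25 5 [ 0.023  0.704  1.952  0.488  0.06  -2.136] 0.3673292287614674 0.14943398540818184
pad 25 5 [0.009 0.71  1.985 1.932 0.06  2.69 ] 5.140664857584365 2.2753969131633944
pad 28 5 [ 0.012  0.7    1.958  1.033  0.06  -2.69 ] 5.142893892961816 2.1709124718361688
pad 28 5 [0.02  0.708 1.991 2.538 0.06  2.094] 0.7185930699173246 0.3014131808732057
pad 30 8 [ 0.015  0.697  1.955  1.051  0.06  -2.69 ] 8.96708158582101 3.478475730347064
pad 30 8 [0.007 0.71  2.008 2.5
[... 2718 characters left out ...]
 0.06  -2.69 ] 5.0890789348871275 2.153957929973801
stage2 22 5 [0.02  0.659 2.144 2.643 0.06  1.988] 1.3863168243050517 0.5167786032003666
stage2 25 5 [ 0.009  0.64   2.106  1.029  0.06  -2.69 ] 11.539572647107967 4.200365646571926
stage2 25 5 [0.021 0.662 2.168 2.92  0.127 1.712] 7.0502454960737125e-12 2.362681686600344e-12
stage2 28 5 [ 0.01   0.632  2.102  1.03   0.06  -2.69 ] 18.049901241403 6.439052780018145
stage2 28 5 [0.019 0.671 2.2   2.994 0.219 1.635] 3.410605131648481e-13 3.721286145137473e-14
stage2 30 8 [ 0.013  0.628  2.1    1.047  0.06  -2.69 ] 22.104127425794683 7.819204743281876
stage2 30 8 [0.002 0.678 2.222 2.895 0.286 1.728] 3.2146699833644234e-12 3.8360049848493933e-13
```

The fitted model reproduces my poses to 0.3 mm. It shows about 25° is the most lean this wrist branch allows at the pad, and about 19° at the staging spot.

So I'll set the cast down here and regrip it square. Then I'll carry it up, push the lean to about 25° at the reach limit, and place it; the cast will be pitched only a few degrees, within what settles on release.

>>> {"op": "carry_out", "data": {"motion": [[12, 0, 32, 0, 1], [12, 0, 33, 0, 1], [5, 0, 14, 0, 1], [0, 0, 0, 0, 1], [0, 0, 0, 0, 1]]}}

```text
t: 14.6
eef_pos: [540.9, 84.6, 34.0]
tcp_rot: [-3.114, 0.336, -3.038]
ft_force: [0.3, 0.1, -1.5]
opening: 0.619
grip_force: 29.8
```

```bash
python3 - <<'E'
from h import *
to((535,85,23))
E
```

```text
t 14.6 p [540.893  84.612  34.011] lean 19.312663940851166 az 1.1929925799980392 ytool az/elev 95.4291128335348 -1.4828361712927618 q [ 0.037  0.608  2.132 -0.083  0.065 -1.551] f [ 0.324  0.079 -1.534] op 0.6192751800850697 29.842673447274137
to (535, 85, 23) tool shift [9.126 1.228 8.445]
```

>>> {"op": "carry_out", "data": {"motion": [[4, 0, 10, 0, 1], [0, 0, 0, 0, 1]]}}

```text
t: 14.8
eef_pos: [543.0, 85.0, 26.9]
tcp_rot: [-3.114, 0.327, -3.037]
ft_force: [0.2, -0.0, -1.4]
opening: 0.617
grip_force: 29.8
```

```bash
python3 - <<'E'
from h import *
to((540,85,23))
E
```

```text
t 14.8 p [543.039  84.958  26.885] lean 18.82895362274166 az 1.0049910916256288 ytool az/elev 95.45981887085397 -1.517174827716151 q [ 0.038  0.624  2.124 -0.103  0.065 -1.531] f [ 0.229 -0.031 -1.356] op 0.6171270824242864 29.842516594799235
to (540, 85, 23) tool shift [4.108 0.434 2.697]
```

>>> {"op": "carry_out", "data": {"motion": [[2, 0, 4, 0, 1], [0, 0, 0, 0, 1], [0, 0, 0, 0, 0.15], [0, 0, 0, 0, 0.15], [0, 0, 0, 0, 0.15], [7, 0, 4, 0, 0.15], [0, 0, 0, 0, 0.15]]}}

```text
t: 15.5
eef_pos: [539.7, 84.9, 20.9]
tcp_rot: [-3.113, 0.315, -3.037]
ft_force: [-0.0, 0.7, -0.1]
opening: 0.845
grip_force: 0.0
```

```bash
python3 - <<'E'
from cast import *
s,R=st(); c=wrist(); save(c,"w5"); p=s["eef_pos"]
for z in (5,10,15): k=cast(c,z=z,guess=(p[0]-6,p[1]),w=75)
E
```

```text
t 15.5 p [539.683  84.943  20.931] lean 18.112195599894477 az 0.7165698271856192 ytool az/elev 95.46912062234964 -1.5523308931840767 q [ 0.039  0.634  2.126 -0.128  0.065 -1.505] f [-0.043  0.677 -0.081] op 0.8452947954975165 0.0
px [322 232] area 11509.0 (247, 184, 150, 108) ((542.3380737304688, 83.62784576416016), (79.45014953613281, 94.5455551147461), 7.326418399810791)
px [322 238] area 11509.0 (247, 184, 150, 108) ((537.9392700195312, 83.37958526611328), (76.73249816894531, 91.31153869628906), 7.326391220092773)
px [321 244] area 11514.0 (246, 184, 150, 108) ((533.6160888671875, 82.5440673828125), (74.01522064208984, 88.10145568847656), 7.327080726623535)
```

View pics/w5.png

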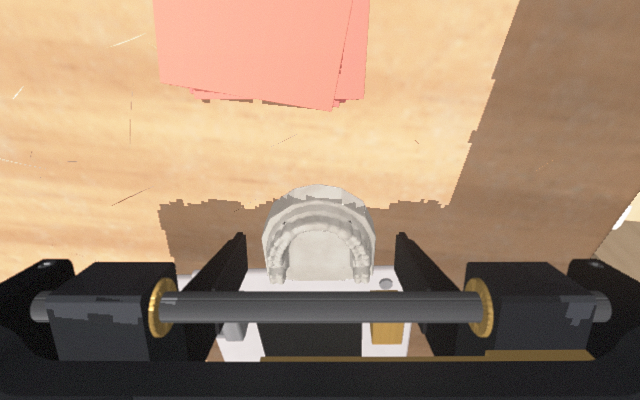

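The picture shows the cast standing flat and square between the open fingers at (318,235), front up in the image, with the stand behind it.

```bash
python3 - <<'E'
from h import *
c=load("w5"); print(onz(c,[[318,184]],0),onz(c,[[318,184]],5)); s,R=st(); print(R.T@[-2,0,-3.5])
E
```

```text
[[505.871  79.802   0.   ]] [[502.823  79.689   5.   ]]
t 15.55 p [539.889  84.952  21.069] lean 18.13905548839593 az 0.7268019403415235 ytool az/elev 95.46936650036537 -1.5515350362025266 q [ 0.039  0.634  2.126 -0.127  0.065 -1.506] f [-0.966 -1.019  0.893] op 0.8500311352559692 0.0
[2.977 0.285 2.703]
```

>>> {"op": "carry_out", "data": {"motion": [[4, 0, 3, 0, 0.15], [0, 0, 0, 0, 1], [0, 0, 0, 0, 1], [0, 0, 0, 0, 1], [0, 0, 0, 0, 1], [0, 0, 0, 0, 1], [-6, 0, -20, 0, 1], [-14, 0, -46, 0, 1], [-14, 0, -46, 0, 1], [-14, 0, -46, 0, 1], [-14, 0, -46, 0, 1], [-14, 0, -46, 0, 1]]}}

```text
t: 16.75
eef_pos: [533.0, 91.7, 282.6]
tcp_rot: [-3.113, 0.312, -3.037]
ft_force: [1.3, 0.4, -1.0]
opening: 0.622
grip_force: 30.0
```

>>> {"op": "carry_out", "data": {"motion": [[-14, 0, -46, 0, 1], [-14, 0, -46, 0, 1], [-14, 0, -46, 0, 1], [-14, 0, -46, 0, 1], [-14, 0, -46, 0, 1], [-14, 0, -46, 0, 1], [-14, 0, -46, 0, 1], [-14, 0, -46, 0, 1], [-14, 0, -46, 0, 1], [-14, 0, -46, 0, 1]]}}

```text
t: 17.75
eef_pos: [523.8, 103.9, 760.9]
tcp_rot: [-3.113, 0.312, -3.037]
ft_force: [0.6, 0.0, 0.9]
opening: 0.628
grip_force: 30.0
```

```bash
python3 - <<'E'
from h import *
st()
E
```

```text
t 17.75 p [523.796 103.949 760.878] lean 17.969718839038514 az 0.6218098030048796 ytool az/elev 95.4623152453096 -1.5676895221428586 q [ 0.083  0.193  0.656 -0.024  1.98  -1.6  ] f [0.643 0.01  0.885] op 0.6278902013198479 29.95879761816468
```

>>> {"op": "carry_out", "data": {"motion": [[-14, 0, -46, 0, 1], [-14, 0, -46, 0, 1], [-30, 0, -38, 0, 1], [-30, 0, -38, 0, 1], [-30, 0, -38, 0, 1], [-30, 0, -38, 0, 1], [-30, 0, -38, 0, 1]]}}

```text
t: 18.45
eef_pos: [513.6, 98.4, 864.4]
tcp_rot: [-3.116, 0.421, -3.034]
ft_force: [-0.7, -1.1, -1.0]
opening: 0.622
grip_force: 30.0
```

```bash
python3 - <<'E'
from h import *
st()
E
```

```text
t 18.45 p [513.573  98.425 864.415] lean 24.162099480666782 az 2.5535148326347614 ytool az/elev 95.56401610387253 -1.3497089212656797 q [ 0.068  0.361  0.05  -0.013  2.309 -1.616] f [-0.699 -1.123 -1.02 ] op 0.6220349057503536 29.96007149980869
```

```bash
python3 - <<'E'
from kin2 import *
s,R=st(); T=Ro.from_matrix(R); q=s["joints"].copy()
W=[(530,90,500),(560,83,150),(598,81,78),(635,87,28)]
for p in W[:1]+[(545,86,300)]+W[1:]:
    r=ik(np.array(p,float),T,q); q=r[0]; print(p,*r)
to(*W)
E
```

```text
t 18.45 p [513.573  98.425 864.415] lean 24.162099480666782 az 2.5535148326347614 ytool az/elev 95.56401610387253 -1.3497089212656797 q [ 0.068  0.361  0.05  -0.013  2.309 -1.616] f [-0.699 -1.123 -1.02 ] op 0.6220349057503536 29.96007149980869
(530, 90, 500) [ 0.045  0.025  1.545 -0.     1.151 -1.627] 1.5306218646471941e-12 3.103727038152645e-13
(545, 86, 300) [ 0.035  0.17   1.899  0.007  0.651 -1.643] 2.5579538487363607e-13 1.7241361786648556e-14
(560, 83, 150) [ 0.027  0.4    2.06   0.028  0.26  -1.671] 4.706825319640776e-10 1.4104762985583794e-10
(598, 81, 78) [ 0.021  0.566  2.028  0.077  0.126 -1.726] 1.6666981525575203e-07 5.7838401560379346e-08
(635, 87, 28) [ 0.031  0.686  1.959  0.076  0.075 -1.717] 1.155623920830201e-08 4.397792561298921e-09
t 18.45 p [513.573  98.425 864.415] lean 24.162099480666782 az 2.5535148326347614 ytool az/elev 95.56401610387253 -1.3497089212656797 q [ 0.068  0.361  0.05  -0.013  2.309 -1.616] f [-0.699 -1.123 -1.02 ] op 0.6220349057503536 29.96007149980869
to (530, 90, 500) tool shift [134.835  -1.392 339.053]
to (560, 83, 150) tool shift [116.489  -1.629 331.477]
to (598, 81, 78) tool shift [-4.863 -3.977 81.194]
to (635, 87, 28) tool shift [-13.731   3.561  60.859]
```

Every waypoint is feasible at this lean, so I'm descending.

>>> {"op": "carry_out", "data": {"motion": [[17, 0, 43, 0, 1], [17, 0, 43, 0, 1], [17, 0, 43, 0, 1], [17, 0, 43, 0, 1], [17, 0, 43, 0, 1], [17, 0, 43, 0, 1], [17, 0, 43, 0, 1], [17, 0, 45, 0, 1], [17, 0, 47, 0, 1], [17, 0, 47, 0, 1], [17, 0, 47, 0, 1], [17, 0, 47, 0, 1]]}}

```text
t: 19.65
eef_pos: [548.4, 89.2, 358.5]
tcp_rot: [-3.115, 0.421, -3.034]
ft_force: [1.7, 1.1, -0.1]
opening: 0.621
grip_force: 30.0
```

>>> {"op": "carry_out", "data": {"motion": [[17, 0, 47, 0, 1], [17, 0, 47, 0, 1], [0, 0, 0, 0, 1], [0, 0, 0, 0, 1]]}}

```text
t: 20.05
eef_pos: [556.9, 87.6, 260.9]
tcp_rot: [-3.115, 0.418, -3.034]
ft_force: [0.0, 0.1, -1.0]
opening: 0.624
grip_force: 30.0
```

```bash
python3 - <<'E'
from h import *
to((598,81,78),(635,87,28))
E
```

```text
t 20.05 p [556.94   87.569 260.938] lean 23.996836006645935 az 2.460051448750325 ytool az/elev 95.55136969279508 -1.3752073122514303 q [ 0.038  0.234  1.93   0.004  0.559 -1.638] f [ 0.041  0.144 -0.978] op 0.6237538736332283 29.959800112992525
to (598, 81, 78) tool shift [ 37.606  -6.117 183.695]
to (635, 87, 28) tool shift [-13.908   3.592  60.817]
```

>>> {"op": "carry_out", "data": {"motion": [[10, -1.5, 46, 0, 1], [10, -1.5, 46, 0, 1], [9, -1.5, 46, 0, 1], [9, -1.5, 46, 0, 1], [0, 0, 0, 0, 1], [0, 0, 0, 0, 1]]}}

```text
t: 20.65
eef_pos: [598.5, 81.2, 78.3]
tcp_rot: [-3.115, 0.419, -3.034]
ft_force: [-0.4, 1.8, -0.6]
opening: 0.623
grip_force: 30.0
```

```bash
python3 - <<'E'
from pad import *
to((634,87,29)); c=wrist(); save(c,"w6")
E
```

```text
t 20.65 p [598.544  81.231  78.264] lean 24.045647059681272 az 2.4796725896576195 ytool az/elev 95.56878724084295 -1.377379370676785 q [ 0.022  0.566  2.026  0.067  0.131 -1.716] f [-0.42   1.798 -0.584] op 0.6234057262413855 29.95975311845541
to (634, 87, 29) tool shift [-12.731   3.485  59.525]
```

View pics/w6.png

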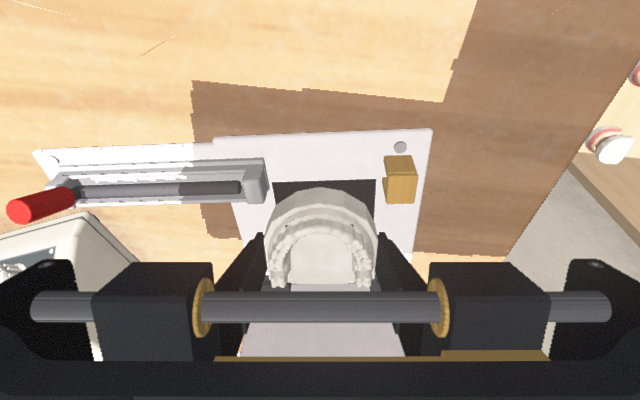

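The picture shows the cast held over the pad. The pad's front edge runs from (275,181) to (376,179), with the keeper at (400,180), the barrel at (190,185) and the knob at (40,205). I'll check the pad position from that edge.

```bash
python3 - <<'E'
from h import *
c=load("w6"); P=onz(c,[[275,181.5],[376.5,179]],6.5); d=(P[1]-P[0])[:2]; L=np.linalg.norm(d); y=d/L; x=np.array([y[1],-y[0]])
print(P,L,"yaw",np.degrees(np.arctan2(-y[0],y[1])),"pad",P.mean(0)[:2]+35*x)
E
```

```text
[[604.638  48.3     6.5  ]
 [594.402 117.655   6.5  ]] 70.10542489521661 yaw 8.395547838885886 pad [634.145  88.088]
```

>>> {"op": "carry_out", "data": {"motion": [[-4, 1.5, 20, 0, 1], [-4, 1.5, 20, 0, 1], [-4, 1, 15, 0, 1], [0, 0, 0, 0, 1], [0, 0, 0, 0, 1]]}}

```text
t: 21.2
eef_pos: [630.4, 87.3, 31.9]
tcp_rot: [-3.115, 0.418, -3.033]
ft_force: [0.3, 0.1, -2.0]
opening: 0.626
grip_force: 30.0
```

```bash
python3 - <<'E'
from h import *
to((635,87.5,28))
E
```

```text
t 21.2 p [630.397  87.326  31.861] lean 24.001366747468825 az 2.4729838740554118 ytool az/elev 95.57942661816108 -1.382220456999533 q [ 0.032  0.676  1.968  0.057  0.079 -1.697] f [ 0.311  0.092 -2.006] op 0.626084560969934 29.95987503149081
to (635, 87.5, 28) tool shift [-2.632 -0.181  5.4  ]
```

>>> {"op": "carry_out", "data": {"motion": [[-2.5, 0, 5, 0, 1], [0, 0, 0, 0, 1], [1, 0, 2, 0, 1], [0, 0, 0, 0, 1]]}}

```text
t: 21.6
eef_pos: [635.7, 87.4, 25.6]
tcp_rot: [-3.115, 0.42, -3.034]
ft_force: [3.3, -0.2, 6.1]
opening: 0.619
grip_force: 30.0
```

```bash
python3 - <<'E'
from h import *
to((635,87.5,28))
E
```

```text
t 21.6 p [635.701  87.418  25.598] lean 24.129991845470613 az 2.4340755852679288 ytool az/elev 95.56472243953633 -1.401395914333412 q [ 0.032  0.691  1.958  0.06   0.072 -1.7  ] f [ 3.271 -0.213  6.125] op 0.6191477735484533 30.032257147540804
to (635, 87.5, 28) tool shift [-0.352  0.09  -2.477]
```

Contact is felt at 6 N upward. Releasing, then backing out the way I came.

>>> {"op": "carry_out", "data": {"motion": [[0, 0, 0, 0, 0.2], [0, 0, 0, 0, 0.2], [0, 0, 0, 0, 0.2], [0, 0, 0, 0, 0.2], [2, 0, -10, 0, 0.2], [4, 0, -20, 0, 0.2], [8, 0, -30, 0, 0.2], [20, 0, -25, 0, 0.2], [20, 0, -25, 0, 0.2], [0, 0, 0, 0, 0.2]]}}

```text
t: 22.6
eef_pos: [537.8, 80.3, 104.8]
tcp_rot: [-3.115, 0.416, -3.034]
ft_force: [-0.4, 0.2, -0.6]
opening: 0.801
grip_force: 0.0
```

```bash
python3 - <<'E'
from cast import *
st(); c=wrist(); save(c,"w7")
k=cast(c,z=12,guess=(634,87),w=70,lo=60)
E
```

```text
t 22.6 p [537.796  80.251 104.773] lean 23.89652997100619 az 2.4755664542319913 ytool az/elev 95.57985031016976 -1.3744678084008286 q [ 0.023  0.462  2.148  0.073  0.115 -1.721] f [-0.402  0.245 -0.621] op 0.8007930798273029 0.0
px [319 250] area 17812.5 (249, 181, 140, 139) ((653.927001953125, 82.43962860107422), (194.62655639648438, 158.7104034423828), 7.948216915130615)
```

View pics/w7.png

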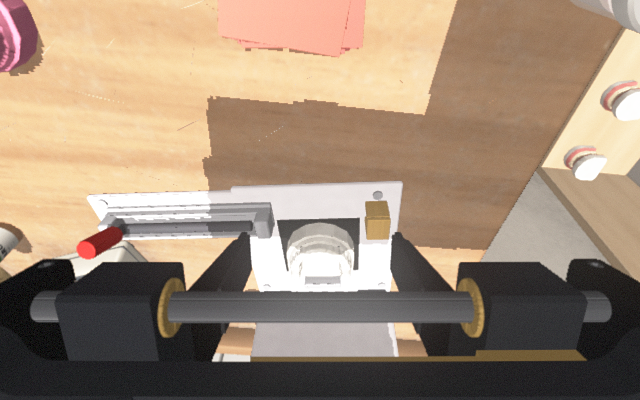

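The picture shows the cast let go on the pad, arch front out: cast columns about 288–354, pad columns 278–360, knob at (100,240), keeper at (377,220). I'll measure the edges numerically.

```bash
python3 - <<'E'
from h import *
c=load("w7"); g=c["color"].max(2).astype(int)
for u in (300,320,340): print(u,g[212:236,u])
for v in (226,236,246,256): print(v,g[v,272:300],g[v,342:368])
hsv=cv2.cvtColor(c["color"],cv2.COLOR_RGB2HSV)
m=(((hsv[...,0]<8)|(hsv[...,0]>172))&(hsv[...,1]>170)).astype(np.uint8); m[:200]=0;m[:,160:]=0
k=max(cv2.findContours(m,0,1)[0],key=cv2.contourArea); r=cv2.minAreaRect(k); print("knob",r,cv2.boxPoints(r))
for z in (30,40,50): print(z,onz(c,[r[0]],z))
E
```

```text
300 [233 235 235 233 235 238 235 125  80  77  79  82  82  82  85 127 168 173
 170 166 168 168 170 171]
320 [234 233 233 232 235 235 196  92  75  90 128 178 179 178 178 183 181 182
 188 185 187 187 204 227]
340 [236 234 234 234 238 238 118  77  80  82  84  81  82  82  81 105 167 180
 180 178 177 177 175 173]
226 [113 141 199 239 240 236 110  78  82  80  81  77  81  80  87  82  82  76
  85  83  85  84  82  86  84  82  82  82] [ 80  85  82  81  84  86  83  83  83  89  77  83  84  83  81  80  84 138
 238 237 234 234 233 175 147 179]
236 [250 249 248 247 247 248 250 235 105  81  84  85  84  84  83  87  87  89
 115 163 170 171 166 167 171 169 164 170] [177 171 171 175 177 164 160 155 122  88  87  92  90  91  92  83  94 169
 237 236 233 232 234 231 192 198]
246 [255 255 255 255 255 255 255 255 255 255 136  98 100 104 107 148 186 195
 242 247 246 241 231 209 198 206 211 208] [186 187 188 204 224 224 222 189 154 155 157 157 110 104 104 103 160 255
 255 255 255 255 255 255 255 255]
256 [255 255 255 255 255 255 255 255 255 255 255 240 118  95 177 255 255 255
 246 247 240 236 235 228 251 255 255 255] [254 247 232 237 234 222 231 246 240 255 255 255 152  99 106 104 167 255
 255 255 255 255 255 255 255 255]
knob ((99.80001068115234, 242.6000213623047), (18.782970428466797, 46.51021194458008), 63.43495178222656) [[ 74.8 244.6]
 [116.4 223.8]
 [124.8 240.6]
 [ 83.2 261.4]]
30 [[ 627.792 -100.152   30.   ]]
40 [[615.886 -91.305  40.   ]]
50 [[603.98  -82.458  50.   ]]
```

```bash
python3 - <<'E'
from h import *
c=load("w7"); P=onz(c,[[320,218.6],[320,222.2],[300,227.2],[340,227.3],[300,219.1],[340,218]],6.5)[:,:2]; print(P)
o=np.array([634,87.5]); a=np.radians(8.5); X=np.array([[np.cos(a),np.sin(a)],[-np.sin(a),np.cos(a)]]); print((P-o)@X.T)
K=onz(c,[[99.8,242.6]],45)[:,:2]; print((K-o)@X.T,[((onz(c,[[99.8,242.6]],z)[:,:2]-o)@X.T)[0] for z in (35,40,50,55)])
E
```

```text
[[599.604  83.527]
 [603.873  83.943]
 [612.094  66.923]
 [607.915 102.091]
 [602.283  66.341]
 [596.827 100.586]]
[[-34.606   1.155]
 [-30.322   0.935]
 [-24.707 -17.113]
 [-23.642  18.286]
 [-34.496 -16.238]
 [-34.831  18.436]]
[[ -49.578 -168.908]] [array([ -39.11 , -179.418]), array([ -44.344, -174.163]), array([ -54.811, -163.654]), array([ -60.045, -158.399])]
```

The cast sits at about pad x -2 mm, y +0.6 mm, within 2° of square. Now the bolt: the tool's lean of 24° nearly matches the knob's 25°, so I'll grasp the knob along its axis and slide it.

```bash
python3 - <<'E'
from kin2 import *
s,R=st(); T=Ro.from_matrix(R); q=s["joints"].copy()
o=np.array([634,87.5,6.5]); a=np.radians(8.5); x=np.array([np.cos(a),np.sin(a),0]); y=np.array([-np.sin(a),np.cos(a),0]); z=np.array([0,0,1])
k=o-54.5*x-165*y+43*z; W=[k-40*R[:,2],k,k+55*y,k+110*y]
for p in W:
    r=ik(p,T,q); q=r[0]; print(p,*r)
to(*W)
E
```

```text
t 22.65 p [539.858  80.257 104.429] lean 23.98220183602512 az 2.4573563611072626 ytool az/elev 95.5708195271606 -1.3840935635224172 q [ 0.023  0.464  2.145  0.072  0.115 -1.721] f [ 0.995 -0.049  0.986] op 0.8037739856504521 0.0
[588.244 -84.44   86.047] [-0.318  0.544  2.039  0.728  0.217 -2.679] 5.321693368190265e-10 2.3768236797956127e-10
[604.487 -83.743  49.5  ] [-0.298  0.622  2.006  0.755  0.18  -2.69 ] 2.586096135841421 1.1544921437052746
[596.358 -29.347  49.5  ] [-0.2    0.612  2.048  0.841  0.123 -2.69 ] 1.4551194558464804 0.6121995670457026
[588.228  25.049  49.5  ] [-0.095  0.607  2.078  0.935  0.069 -2.69 ] 0.03222767980912685 0.012872415117908589
t 22.65 p [539.858  80.257 104.429] lean 23.98220183602512 az 2.4573563611072626 ytool az/elev 95.5708195271606 -1.3840935635224172 q [ 0.023  0.464  2.145  0.072  0.115 -1.721] f [ 0.995 -0.049  0.986] op 0.8037739856504521 0.0
to [588.244 -84.44   86.047] tool shift [ -20.289 -168.123   33.574]
to [604.487 -83.743  49.5  ] tool shift [-0. -0. 40.]
to [596.358 -29.347  49.5  ] tool shift [ 2.03  54.912 -2.353]
to [588.228  25.049  49.5  ] tool shift [ 2.03  54.912 -2.353]
```

>>> {"op": "carry_out", "data": {"motion": [[0, 0, -20, 7, 0.2], [0, -40, 0, 0, 0.2], [0, -40, 0, 0, 0.2], [0, 0, 0, 0, 0.2]]}}

```text
t: 23.05
eef_pos: [533.0, 23.9, 119.6]
tcp_rot: [3.115, 0.414, 3.116]
ft_force: [-0.4, -0.7, 0.2]
opening: 0.799
grip_force: 0.0
```

```bash
cat > knob.py <<'E'
from kin2 import *
s,R=st(); T=Ro.from_matrix(R); q=s["joints"].copy()
o=np.array([634,87.5,6.5]); a=np.radians(8.5); x=np.array([np.cos(a),np.sin(a),0]); y=np.array([-np.sin(a),np.cos(a),0]); z=np.array([0,0,1])
k=o-54.5*x-165*y+43*z; print("in pad frame",[(s["eef_pos"]-o)@v for v in (x,y,z)])
W=[k-40*R[:,2],k,k+55*y,k+110*y]
for p in W:
    r=ik(p,T,q); q=r[0]; print(p,*r)
for p in W: print(R.T@(p-s["eef_pos"]))
E
python3 knob.py
```

```text
t 23.05 p [532.961  23.884 119.603] lean 23.78840373488142 az 2.3554807959157236 ytool az/elev 89.13399957305643 1.4190254466001526 q [-0.109  0.422  2.16   0.387  0.161 -2.029] f [-0.392 -0.743  0.239] op 0.7985325642428465 0.0
in pad frame [np.float64(-109.33199358048401), np.float64(-47.983200906788674), np.float64(113.10290271485175)]
[588.366 -84.406  86.102] [-0.317  0.545  2.037  0.705  0.22  -2.533] 1.1736651907742709e-12 1.657871828710793e-13
[604.487 -83.743  49.5  ] [-0.304  0.624  2.015  0.871  0.175 -2.69 ] 0.6979657549113127 0.2944324937687332
[596.358 -29.347  49.5  ] [-0.203  0.614  2.055  0.959  0.12  -2.689] 2.1698856109357703e-07 8.703340564836371e-08
[588.228  25.049  49.5  ] [-0.094  0.607  2.076  0.867  0.071 -2.499] 9.65929140940159e-10 1.235611672272968e-10
[ -39.79  -108.237   51.189]
[ -39.79  -108.237   91.189]
[-31.056 -53.987  88.815]
[-22.322   0.263  86.44 ]
```

>>> {"op": "carry_out", "data": {"motion": [[-13, -36, 17, 0, 0.2], [-13, -36, 17, 0, 0.2], [-13, -36, 17, 2, 0.2], [0, 0, 0, 0, 0.2], [0, 0, 0, 0, 0.2]]}}

```text
t: 23.55
eef_pos: [585.3, -79.2, 85.9]
tcp_rot: [3.098, 0.41, 3.076]
ft_force: [-0.7, -0.0, -0.8]
opening: 0.804
grip_force: 0.0
```

```bash
python3 knob.py; python3 - <<'E'
from h import *
c=wrist(); save(c,"w8"); hsv=cv2.cvtColor(c["color"],cv2.COLOR_RGB2HSV)
m=(((hsv[...,0]<8)|(hsv[...,0]>172))&(hsv[...,1]>170)).astype(np.uint8)
for k in sorted(cv2.findContours(m,0,1)[0],key=cv2.contourArea)[-2:]: print(cv2.contourArea(k),cv2.boundingRect(k),cv2.minAreaRect(k))
s=env.state(); print("tcp px",proj(c,[s["eef_pos"]]), "knob guess",proj(c,[[604.5,-83.7,49.5]]))
E
```

```text
t 23.55 p [585.33  -79.207  85.88 ] lean 23.63689895298864 az 2.5165567993665316 ytool az/elev 87.24459923942727 2.3028108466631307 q [-0.309  0.541  2.045  0.704  0.216 -2.488] f [-0.65  -0.041 -0.788] op 0.8038697224535374 0.0
in pad frame [np.float64(-72.77634127357484), np.float64(-157.68221423593732), np.float64(79.37961430749635)]
[588.465 -84.447  86.144] [-0.317  0.545  2.035  0.692  0.224 -2.483] 6.570470392541593e-08 1.8534999896215915e-08
[604.487 -83.743  49.5  ] [-0.306  0.625  2.017  0.903  0.176 -2.689] 1.970578215536369e-08 8.204021278668433e-09
[596.358 -29.347  49.5  ] [-0.204  0.614  2.053  0.931  0.123 -2.625] 2.318809162045557e-13 1.4783592007162507e-13
[588.228  25.049  49.5  ] [-0.095  0.607  2.075  0.83   0.075 -2.426] 1.4019583153367925e-10 6.461403382012558e-11
[-3.289 -5.069  0.921]
[-3.289 -5.069 40.921]
[ 7.419 48.83  38.622]
[ 18.126 102.729  36.324]
0.0 (35, 266, 1, 1) ((35.0, 266.0), (0.0, 0.0), 0.0)
325.0 (302, 235, 23, 20) ((313.0, 244.5), (19.0, 22.0), 90.0)
tcp px [[322.366 260.01 ]] knob guess [[313.037 236.381]]
```

```bash
python3 - <<'E'
from h import *
a,b=load("w7"),load("w8"); p,e=tri(a,[[99.8,242.6]],b,[[313,244.5]]); print(p,e)
s,R=st(); print(R.T@(p-s["eef_pos"]))
o=np.array([634,87.5,6.5]); t=np.radians(8.5); print((p-o)@np.array([[np.cos(t),np.sin(t),0],[-np.sin(t),np.cos(t),0],[0,0,1]]).T)
E
```

```text
[608.577 -84.364  49.381] 4.99600685380197
t 23.6 p [585.026 -78.445  86.25 ] lean 23.64974574214025 az 2.5732905587649353 ytool az/elev 87.31896715480251 2.296537749649852 q [-0.308  0.54   2.046  0.704  0.216 -2.488] f [-0.203  0.266 -0.066] op 0.798851976844627 0.0
[-7.181 -6.284 43.104]
[ -50.547 -166.218   42.881]
```

>>> {"op": "carry_out", "data": {"motion": [[-3, -4, 14, 0, 0.2], [-2, -2, 14, 0, 0.2], [0, 0, 12, 0, 0.2], [0, 0, 0, 0, 0.2], [0, 0, 0, 0, 1], [0, 0, 0, 0, 1], [0, 0, 0, 0, 1], [0, 0, 0, 0, 1], [0, 0, 0, 0, 1], [0, 0, 0, 0, 1]]}}

```text
t: 24.6
eef_pos: [605.6, -84.6, 52.1]
tcp_rot: [3.098, 0.412, 3.078]
ft_force: [-0.2, -0.7, 0.5]
opening: 0.354
grip_force: 0.0
```

```bash
python3 knob.py | grep -v "^\[5"; python3 - <<'E'
from h import *
s,R=st(); print([R.T@(d*np.array([-.148,.989,0])) for d in (12,108)])
E
```

```text
t 24.6 p [605.597 -84.599  52.06 ] lean 23.732577910452946 az 2.493653889314043 ytool az/elev 87.33222624001561 2.2649610006357834 q [-0.307  0.621  2.014  0.883  0.18  -2.671] f [-0.189 -0.722  0.528] op 0.353816819502051 0.0
in pad frame [np.float64(-53.52898603413085), np.float64(-166.00996189182013), np.float64(45.55979333213802)]
[604.487 -83.743  49.5  ] [-0.306  0.625  2.017  0.903  0.175 -2.69 ] 0.18237382782963638 0.07587785609141103
[  2.09    0.701 -38.088]
[2.09  0.701 1.912]
[12.704 54.617 -0.404]
[ 23.318 108.534  -2.72 ]
t 24.6 p [605.597 -84.599  52.06 ] lean 23.732577910452946 az 2.493653889314043 ytool az/elev 87.33222624001561 2.2649610006357834 q [-0.307  0.621  2.014  0.883  0.18  -2.671] f [-0.189 -0.722  0.528] op 0.353816819502051 0.0
[array([ 2.318, 11.763, -0.506]), array([ 20.861, 105.869,  -4.557])]
```

>>> {"op": "carry_out", "data": {"motion": [[0, 0, 0, 0, 1], [0, 0, 0, 0, 1], [0, 0, 0, 0, 1], [0, 0, 0, 0, 1], [0, 0, 0, 0, 1], [2, 11.8, -0.5, 0, 1], [0, 0, 0, 0, 1]]}}

```text
t: 25.3
eef_pos: [603.7, -71.5, 51.9]
tcp_rot: [3.098, 0.411, 3.078]
ft_force: [0.1, 1.6, 0.3]
opening: 0.154
grip_force: 29.9
```

```bash
python3 knob.py | head -2
```

```text
t 25.3 p [603.702 -71.492  51.899] lean 23.687325890242473 az 2.5984980221842386 ytool az/elev 87.3751134859452 2.287139092710704 q [-0.283  0.618  2.023  0.889  0.168 -2.656] f [0.137 1.629 0.3  ] op 0.1538531963840385 29.9340757727623
in pad frame [np.float64(-53.46586051398257), np.float64(-152.76776279489573), np.float64(45.39890359786759)]
```

>>> {"op": "carry_out", "data": {"motion": [[2.3, 11.8, -0.5, 0, 1], [2.3, 11.8, -0.5, 0, 1], [2.3, 11.8, -0.5, 0, 1], [2.3, 11.8, -0.5, 0, 1], [2.3, 11.8, -0.5, 0, 1], [2.3, 11.8, -0.5, 0, 1], [2.3, 11.8, -0.5, 0, 1], [0, 0, 0, 0, 1]]}}

```text
t: 26.1
eef_pos: [590.6, 12.9, 51.9]
tcp_rot: [3.097, 0.41, 3.08]
ft_force: [-6.4, 1.8, 4.4]
opening: 0.154
grip_force: 30.0
```

```bash
python3 knob.py | head -2
```

```text
t 26.1 p [590.602  12.911  51.866] lean 23.623982921186542 az 2.8048135423103506 ytool az/elev 87.47503632753929 2.3265395890936134 q [-0.12   0.604  2.069  0.83   0.092 -2.452] f [-6.439  1.778  4.439] op 0.15406161991156436 29.98355269432068
in pad frame [np.float64(-53.946108571778204), np.float64(-67.3552138971425), np.float64(45.366074339429424)]
```

>>> {"op": "carry_out", "data": {"motion": [[1.5, 5, 0, 0, 1], [1.5, 5, 0, 0, 1], [0, 0, 0, 0, 1], [0, 0, 0, 0, 1]]}}

```text
t: 26.5
eef_pos: [589.2, 21.7, 51.8]
tcp_rot: [3.098, 0.412, 3.079]
ft_force: [-6.1, 0.9, 9.2]
opening: 0.148
grip_force: 30.1
```

```bash
python3 knob.py | head -2
```

```text
t 26.5 p [589.226  21.734  51.806] lean 23.737170699804164 az 2.662798987205747 ytool az/elev 87.41208778976898 2.3044910075116594 q [-0.102  0.603  2.073  0.823  0.081 -2.428] f [-6.104  0.948  9.238] op 0.1481055429041386 30.050323605537415
in pad frame [np.float64(-54.0027793784182), np.float64(-58.425742999266724), np.float64(45.30594295928749)]
```

>>> {"op": "carry_out", "data": {"motion": [[0.5, 3, 0, 0, 1], [0, 0, 0, 0, 1]]}}

```text
t: 26.7
eef_pos: [589.3, 22.1, 51.8]
tcp_rot: [3.102, 0.415, 3.076]
ft_force: [-9.1, -19.8, 9.5]
opening: 0.152
grip_force: 30.1
```

```bash
python3 knob.py | head -2
```

```text
t 26.7 p [589.296  22.07   51.821] lean 23.865121692585376 az 1.921476202562186 ytool az/elev 87.17601814188562 2.096107358336041 q [-0.099  0.603  2.074  0.808  0.074 -2.408] f [ -9.103 -19.784   9.486] op 0.15249736849571446 30.093360543251038
in pad frame [np.float64(-53.88436433691192), np.float64(-58.103799184261746), np.float64(45.32142205272436)]
```

The stop is felt: -20 N along y with the slide at 108 mm. Releasing and withdrawing along the knob's axis.

>>> {"op": "carry_out", "data": {"motion": [[0, -2, 0, 0, 1], [0, 0, 0, 0, 0.65], [0, 0, 0, 0, 0.65], [0, 0, 0, 0, 0.65], [0, 0, -10, 0, 0.65], [0, 0, -25, 0, 0.65], [0, 0, -35, 0, 0.65], [20, 0, -35, 0, 0.65], [20, 0, -35, 0, 0.65], [0, 0, 0, 0, 0.65], [0, 0, 0, 0, 0.65]]}}

```text
t: 27.8
eef_pos: [496.6, 21.8, 164.0]
tcp_rot: [3.099, 0.414, 3.078]
ft_force: [0.7, 0.2, -0.4]
opening: 0.349
grip_force: 0.0
```

```bash
python3 - <<'E'
from h import *
s,R=st(); c=wrist(); save(c,"w9"); g=c["color"].max(2).astype(int); hsv=cv2.cvtColor(c["color"],cv2.COLOR_RGB2HSV)
m=(((hsv[...,0]<8)|(hsv[...,0]>172))&(hsv[...,1]>170)).astype(np.uint8)
for k in sorted(cv2.findContours(m,0,1)[0],key=cv2.contourArea)[-3:]: print("red",cv2.contourArea(k),cv2.minAreaRect(k))
o=np.array([634,87.5,6.5]); a=np.radians(8.5); x=np.array([np.cos(a),np.sin(a),0]); y=np.array([-np.sin(a),np.cos(a),0]); z=np.array([0,0,1])
P=lambda X,Y,Z:proj(c,[o+X*x+Y*y+Z*z])[0]
print("knob exp",P(-53,-57,43),"pad corners",P(-35,-36,0),P(-35,36,0),P(35,36,0),"cast front exp",P(-30,0,0),"heel",P(26,0,22))
# light/dark profile across the pad front strip and at cast mid
u,v=P(-30,0,0).astype(int); print(u,v,g[v-12:v+20,u]); 
for X in (-10,5): 
    u,v=P(X,0,10).astype(int); print(u,v,g[v,u-55:u+56:2])
E
```

```text
t 27.8 p [496.607  21.836 164.033] lean 23.840462666272472 az 2.47166292006797 ytool az/elev 87.35239715423143 2.2580067270506667 q [-0.125  0.294  2.196  0.278  0.25  -1.897] f [ 0.675  0.169 -0.363] op 0.34905976614856 0.0
red 0.0 ((57.0, 262.0), (0.0, 0.0), 0.0)
red 0.0 ((320.0, 239.0), (0.0, 0.0), 0.0)
red 0.0 ((316.0, 238.0), (0.0, 0.0), 0.0)
knob exp [321.986 231.215] pad corners [342.408 211.443] [408.957 199.99 ] [410.541 243.816] cast front exp [375.805 209.172] heel [383.335 257.844]
375 209 [227 231 228 228 227 228 228 231 227 106  89  94  96 111 156 152 145 166
 227 227 227 232 255 255 253 252 253 255 255 255 233 220]
378 228 [126 122 137 255 255 255 254 255 255 255 255 247  86  90 109 178 172 204
 255 255 250 251 255 255 249 228 220 226 232 241 247 249 241 248 241 239
 234 250 251 245 251 255 163 167 255 255 255 255 255 255 255 255 255 255
 255 255]
380 237 [191 229 255 255 255 255 255 255 255 255 255 247  92  98  79  74  78  73
 114 231 255 255 255 254 255 255 255 255 255 255 255 255 255 255 255 255
 253 255 255 255 228 222 135 255 255 255 255 255 255 255 255 255 255 255
 255 255]
```

I've used up my picture views, so I'll return to the previous look-pose and compare edges numerically with the picture taken before the bolt was slid.

```bash
python3 - <<'E'
from h import *
s,R=st(); R2=R@Ro.from_euler("z",-8.5,degrees=True).as_matrix(); d=np.array([539.5,80.3,104.6])-s["eef_pos"]; print(R2.T@(d*[0,1,0]),R2.T@(d*[1,0,1]))
E
```

```text
t 27.85 p [496.967  21.791 163.4  ] lean 23.784064632026357 az 2.494486772597001 ytool az/elev 87.34884770705128 2.2635622972929426 q [-0.125  0.296  2.196  0.278  0.25  -1.897] f [ 0.498 -0.015 -0.325] op 0.3493121314625585 0.0
[-5.264 58.263  1.027] [-15.058  -2.611  70.943]
```

>>> {"op": "carry_out", "data": {"motion": [[0, 0, 0, -8.5, 0.2], [-2.6, 29, 0.5, 0, 0.2], [-2.6, 29, 0.5, 0, 0.2], [-7.5, -1, 35.5, 0, 0.2], [-7.5, -1, 35.5, 0, 0.2], [0, 0, 0, 0, 0.2], [0, 0, 0, 0, 0.2]]}}

```text
t: 28.55
eef_pos: [538.4, 80.7, 102.8]
tcp_rot: [-3.12, 0.41, -3.043]
ft_force: [-0.5, -0.1, -1.5]
opening: 0.792
grip_force: 0.0
```

```bash
python3 - <<'E'
from h import *
s,R=st(); c=wrist(); save(c,"w10"); a=load("w7"); g=c["color"].max(2).astype(int); f=a["color"].max(2).astype(int)
print("pad ctr px",proj(a,[[634,87.5,6.5]]),proj(c,[[634,87.5,6.5]]))
for v in (232,246,256,266):
    print(v,"old",f[v,276:296:2],f[v,344:366:2]); print(v,"new",g[v,276:296:2],g[v,344:366:2])
for u in (300,320,340): print(u,"old",f[212:236:2,u],"new",g[212:236:2,u])
hsv=cv2.cvtColor(c["color"],cv2.COLOR_RGB2HSV)
m=(((hsv[...,0]<10)|(hsv[...,0]>170))&(hsv[...,1]>120)&(hsv[...,2]>60)).astype(np.uint8); m[:200]=0
for k in sorted(cv2.findContours(m,0,1)[0],key=cv2.contourArea)[-2:]: print("red",cv2.contourArea(k),cv2.minAreaRect(k))
o=np.array([634,87.5,6.5]); t=np.radians(8.5); x=np.array([np.cos(t),np.sin(t),0]); y=np.array([-np.sin(t),np.cos(t),0])
print("knob exp",proj(c,[o-53*x-57*y+[0,0,43],o-53*x-63*y+[0,0,43]]))
E
```

```text
t 28.55 p [538.353  80.652 102.836] lean 23.531091397197443 az 2.5289497128932807 ytool az/elev 95.13262704995081 -1.133253539021303 q [ 0.023  0.466  2.144  0.069  0.121 -1.708] f [-0.488 -0.085 -1.472] op 0.7920450396906871 0.0
pad ctr px [[320.665 245.872]] [[320.628 247.936]]
232 old [237 235  81  88  86  85  86  78 110 168] [179 179  95  85  90  85  83  84 236 235 235]
232 new [130 117  95  90  91  91  92  88  85 101] [169 116  82  87  87  81  81  85 238 234 235]
246 old [255 255 255 136 100 107 186 242 246 231] [188 224 222 154 157 110 104 160 255 255 255]
246 new [255 255 255  91  97 103 187 165 227 232] [217 224 196 152 157 107  93 100 237 233 233]
256 old [255 255 255 255 118 177 255 246 240 235] [232 234 231 240 255 152 106 167 255 255 255]
256 new [255 255 255 255  90 229 255 254 252 255] [185 255 233 248 255 164 107 134 255 255 255]
266 old [255 255 255 255 255 119 252 249 255 255] [255 255 255 215 255 105 107 194 255 255 255]
266 new [255 255 255 255 255  94 255 233 255 255] [255 255 254 221 255 141 103 165 255 255 255]
300 old [233 235 235 235  80  79  82  85 168 170 168 170] new [235 234 235 234 236  94  98 100 109 104 150 162]
320 old [234 233 235 196  75 128 179 178 181 188 187 204] new [233 233 231 235 198  88  97 105 102 105 184 185]
340 old [236 234 238 118  80  84  82  81 167 180 177 175] new [235 235 235 238 111  95  99 104 104 127 180 176]
red 194.5 ((232.2187957763672, 237.74534606933594), (11.160516738891602, 36.18983459472656), 53.47114562988281)
knob exp [[238.175 244.229]
 [230.179 244.429]]
```

The cast's edges are unchanged, the bar now spans in front of it, and the knob is at its home position. One small retreat, then I hand in.

>>> {"op": "carry_out", "data": {"motion": [[5, 0, -25, 0, 0.2], [5, 0, -25, 0, 0.2], [0, 0, 0, 0, 0.2], [0, 0, 0, 0, 0.2]]}}

```text
t: 29.0
eef_pos: [509.7, 78.8, 147.3]
tcp_rot: [-3.119, 0.416, -3.043]
ft_force: [0.3, 0.2, 0.3]
opening: 0.799
grip_force: 0.0
```

```bash
python3 - <<'E'
from h import *
st(); print(env.job_done())
E
```

```text
t 29.0 p [509.688  78.754 147.27 ] lean 23.883627312337904 az 2.4915783184965585 ytool az/elev 95.1109265563285 -1.1592778134342654 q [ 0.02   0.349  2.173  0.046  0.203 -1.687] f [0.294 0.207 0.257] op 0.7990086620763458 0.0
the job is handed in; nothing more can be done
None
```

I handed the job in at 29 s: the cast measured about 2 mm from the pad's centre and within 2° of square, front out and let go, and the bolt slid 108 mm to its stop in the keeper; the hand-in gave no verdict.

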